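# Hang the bath cover plates nested on the hook

## Task

Take the three bath cover plates out of the rack and hang them on the steel hook in order: the large blue one first, then the medium yellow one, then the small orange one. Slide each back along the rod and press it fully home with a light, steady push of about 10 N for half a second, the blue one onto the rubber stop and each later one so that its recess swallows the boss of the plate before it; never load plates or hook with more than 25 N. Leave all three hanging still, nested and let go, and do not disturb the beaker, the wash bottle or the jar.

Things in the scene. Friction and masses are not known exactly. Their poses are not given: they have to be found in the camera images.
- large: Large blue square bath cover plate, 110 x 110 x 12 mm, 240 g +-25%. Origin: middle of its lower edge, mid-thickness; z up, y along its width, -x its front. Black grip block on the top edge, 18 mm wide (y), 24 mm deep (x -18 to +6 mm), 40 mm tall (z 110 to 150 mm): pinch it across its width from above. Bore centre 83 mm above the origin.
- medium: Medium yellow square bath cover plate, 95 x 95 x 12 mm, 200 g +-25%. Origin: middle of its lower edge, mid-thickness; z up, y along its width, -x its front. Black grip block on the top edge, 22 mm wide (y), 24 mm deep (x -18 to +6 mm), 40 mm tall (z 95 to 135 mm): pinch it across its width from above. Bore centre 68 mm above the origin.
- small: Small orange square bath cover plate, 80 x 80 x 12 mm, 160 g +-25%. Origin: middle of its lower edge, mid-thickness; z up, y along its width, -x its front. Black grip block on the top edge, 26 mm wide (y), 24 mm deep (x -18 to +6 mm), 40 mm tall (z 80 to 120 mm): pinch it across its width from above. Bore centre 53 mm above the origin.
- large_seat (a point): Centre of the large plate's 24 mm bore at the floor of the recess in its back (40 mm wide, 6 mm deep); axes as the plate's. On the front a white tubular boss, 36 mm outside, 24 mm long, carries the bore on; its end is 30 mm in front (-x) of this point. Nested: the next plate's seat point lies at this boss end, 30 mm in front, same height and side.
- medium_seat (a point): Centre of the medium plate's 24 mm bore at the floor of the recess in its back (40 mm wide, 6 mm deep); axes as the plate's. On the front a white tubular boss, 36 mm outside, 24 mm long, carries the bore on; its end is 30 mm in front (-x) of this point. Nested: the next plate's seat point lies at this boss end, 30 mm in front, same height and side.
- small_seat (a point): Centre of the small plate's 24 mm bore at the floor of the recess in its back (40 mm wide, 6 mm deep); axes as the plate's. On the front a white tubular boss, 36 mm outside, 24 mm long, carries the bore on; its end is 30 mm in front (-x) of this point. Nested: the next plate's seat point lies at this boss end, 30 mm in front, same height and side.
- hook: Fixed hook stand: grey base 150 x 120 x 12 mm, steel post 22 x 180 mm, level round rod, 10 mm thick, 182 mm long, pointing to local -x, axis 160 mm above the bench; its rubber bush lets it give 1 mm per 5 N downwards, up to 6. Origin on the bench under the post. Plates hang with the stand's yaw, the top of the bore on the rod, so the bore centre hangs 7 mm below the rod axis.
- hook_root (a point): Point on the rod's axis where it leaves the post's clamp, axes as the hook's. A black rubber stop, 36 mm round, centred 7 mm below the axis, fits a hanging plate's recess. Its face is clamped anywhere 28 to 58 mm in front of this point (-x): unmeasured, find it by feel. It stays put; its rubber gives 1 mm per 8 N, up to 4 mm.
- hook_tip (a point): Point on the rod's axis at its free end, 182 mm from hook_root. The last 14 mm are an upturned lip, 6 mm higher than the rod's top. Thread the bore over the tip with the bore centre 0 to 4 mm above the rod axis; behind the lip lower the plate until it touches the rod, then slide it back bearing lightly: friction is 0.5 to 0.7.
- rack: Grey storage rack fixed to the bench, base 200 (x) x 130 (y) x 20 mm, origin at the centre of its underside. Three slots across it, at local x -65, 0 and +65 mm, each between two white fences 26 mm tall and 15 mm apart (tops 46 mm above the bench). The plates stand in them on the base (20 mm above the bench), facing as the rack does; which plate is in which slot varies.
- beaker: Glass beaker, 72 mm across, 90 mm tall; origin at the centre of its underside. Leave alone.
- wash: White wash bottle with red cap, 64 mm across, 160 mm tall; origin at the centre of its underside. Leave alone.
- jar: Amber jar with blue cap, 60 mm across, 70 mm tall; origin at the centre of its underside. Leave alone.

How it is judged:
By the outcome, as a careful person would: the job done as asked, in the order asked, and still so for the second after the job is handed in, with the robot touching nothing.
It also fails if it takes over 72 s, if anything falls off the work surface, if the arm or the gripper's body presses on something with over 40 N, if the wrist force passes 120 N, or if a joint passes its speed limit or range.

## Robot

A 6-joint arm with a two-finger parallel gripper is mounted at the origin on the work surface. World frame = base frame: x ahead of the robot, y to its left, z up, the work surface at z = 0. Lengths are in m, angles in rad, forces in N, time in s.
With the tool pointing down it reaches from about 0.375 to 0.9 m from the base axis. Payload 3.1 kg.
Tool frame: the origin (TCP) lies at the very end of the fingers, on their centre line; the grasp point (between the pads) lies 19 mm behind it (grip_depth is the distance from the TCP to the grasp point, in m); z points along the fingers, y is the line along which they close (so a half turn about z gives the same grasp; the last joint's range is limited). The gripper opens to 85 mm and grips with 20 to 120 N. Pads are 22 mm wide; open, the fingers measure 114 mm over their backs; the gripper's body (76 mm by 85 mm) begins 54 mm behind the grasp point. The pads swing forward as they close: fully open they stand 13 mm farther back than shut.
Start: joints at [-1.341, 0.527, 1.433, -0, 1.181, -0.178], TCP at [0.248, -0.574, 0.231] pointing down, gripper open.
Joint ranges: [-3.08, 3.08], [-0.75, 2.2], [0.22, 2.44], [-1.43, 4.57], [0, 2.65], [-2.85, 2.85]. Speed limits (rad/s): [2.79, 2.79, 3.14, 3.14, 3.14, 3.14].

## Interface

Orientations are given as a unit quaternion [x, y, z, w].
In Python, from station import * gives the robot as it stands.
- The arm moves only by the tool apply_moves, never from a script. Its argument "plan" is a list of rows, each a list of 7 numbers: the shift along the tool's x, y, z in m, then the turn, a rotation vector about the tool's x, y, z in rad, then the gripper command: -1 is fully open, 1 is shut, values between are in proportion. In form: [[dx, dy, dz, wx, wy, wz, jaw], ...]. A call has 1 to 8 rows; each row shifts and turns the commanded pose from where the row before left it, along the tool's axes as they then stand; what a row does not reach is not made up. A row lasts 1/8 s, in which the tool goes at most 62.5 mm and 10.7 degrees, less where a joint would pass 70% of its speed; a pose out of reach is approached as far as the arm can. A call is refused whole if a number of a shift passes 0.0625 or a number of a turn 0.188, either way. A call with a gripper value outside its range is refused whole. The fingers move at their own pace and stop on an object; "force" is the grip in N (left out, the last holds). Time passes only in rows, so rows that do not move let the fingers close. It gives the time, the measured TCP pose, the force, the opening and the grip force at its end, in the units of the state.
- sense(): the state, without advancing time (a new reading comes with each control period).
- snapshot(name): name is "side" or "top"; returns the picture (420x560x3 uint8, red, green, blue); there is no depth.
- calibration(name): a dict with "camera_matrix" (3x3 intrinsics, pixels), "R" (3x3) and "t" (3): a world point X has camera coordinates R X + t. Camera axes: x right, y down, z forward; pixel columns grow to the right and rows downward; lengths in m; the calibration is good to about 2 mm. A picture is of the moment at which its call begins. calibration takes no time and is no camera call.
- sign_off(): hands the job in; it is judged then, once.
The state is a dict: "t": time; "q": joint angles; "qd": joint speeds; "tau": joint torques, N m; "tcp_pos": TCP position; "tool_rot": TCP orientation; "force": force on the tool from outside, world axes, zero at the start; "ft_torque": the same for the moment, N m; "finger_gap": opening from 0.0 (shut) to 1.0 (fully open); "gripper_force": force on a finger pad.
Only numpy, scipy, OpenCV 4.12 (cv2) and the standard library are available. Lean on these libraries where they do the work, as an engineer would, in place of code of your own. Each camera call takes 0.05 s, during which the arm holds its last target. There are 200 camera calls.

## Working session

There is one attempt and no reset: what is moved stays moved. The work goes in short steps, Python scripts to look and compute and a tool call to move; the robot and the scene stay as the last step left them, time stands still between calls to the robot, and variables do not carry over. Pictures are saved under pics/ and viewed, at most 10 in all, crops included, and the job is handed in when it is done.

Besides the shell and the picture viewer there is one more tool, called after "Emit:" in YAML: its name, and indented under it one key for each argument. apply_moves: Moves the arm, as the interface text tells. Its arguments: {"type":"object","properties":{"plan":{"type":"array"},"force":{"type":"number"}},"required":["plan"]}

```bash
ls; mkdir -p pics
python3 - <<'E'
from station import *
import cv2,numpy as np
for n in("side","top"):
    im=snapshot(n);cv2.imwrite(f"pics/{n}0.png",im[:,:,::-1]);np.save(f"pics/{n}0.npy",im)
    c=calibration(n);print(n,np.round(c["camera_matrix"],1).tolist(),np.round(c["R"],3).tolist(),np.round(c["t"],3).tolist(), np.round(-np.array(c["R"]).T@c["t"],3))
s=sense();print({k:np.round(v,3).tolist() for k,v in s.items()})
E
```

```text
pics
side [[397.1, 0.0, 284.2], [0.0, 397.1, 210.2], [0.0, 0.0, 1.0]] [[-0.931, -0.364, -0.021], [-0.236, 0.647, -0.725], [0.277, -0.67, -0.689]] [0.56, 0.274, 0.911] [0.334 0.637 0.838]
top [[417.1, 0.0, 279.2], [0.0, 417.1, 207.6], [0.0, 0.0, 1.0]] [[-0.011, -1.0, 0.003], [-0.991, 0.011, -0.137], [0.137, -0.004, -0.991]] [-0.039, 0.615, 1.031] [ 0.468 -0.041  1.105]
{'t': 0.1, 'q': [-1.341, 0.528, 1.434, 0.0, 1.181, -0.179], 'qd': [-0.001, -0.001, -0.003, 0.0, -0.0, -0.001], 'tau': [0.0, -44.33, -17.859, -0.0, 0.004, -0.0], 'tcp_pos': [0.248, -0.573, 0.23], 'tool_rot': [0.979, 0.203, -0.0, -0.001], 'force': [-0.215, -0.6, -0.056], 'ft_torque': [-0.008, -0.011, -0.003], 'gripper_force': 0.0, 'finger_gap': 1.001}
```

View pics/side0.png

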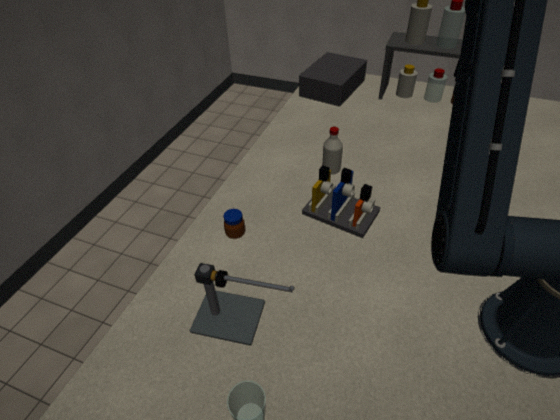

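View pics/top0.png

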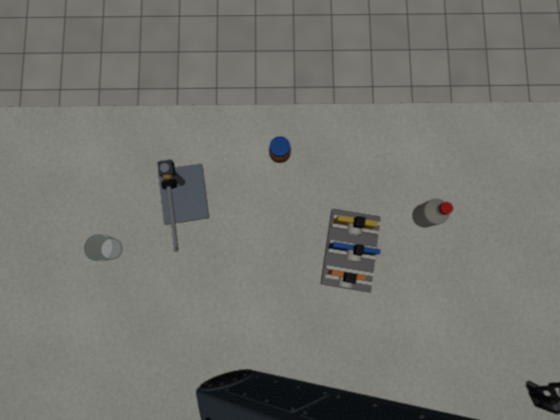

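The side view shows the rack around (340,205), with yellow, blue and orange running from far left to right. The hook post is at (205,275) and the rod tip at (291,289). In the top view the rack is at (350,250), ordered yellow, blue, orange from far to near. The hook post is at (167,168), the tip at (176,248), and the bosses and tip face the robot.

```bash
cat > h.py <<'E'
from station import *
import cv2,numpy as np
def ray(n,u,v):
    c=calibration(n);R=np.array(c["R"]);o=-R.T@np.array(c["t"])
    d=R.T@np.linalg.inv(c["camera_matrix"])@np.array([u,v,1.]);return o,d/np.linalg.norm(d)
def onz(n,u,v,z):
    o,d=ray(n,u,v);return o+d*(z-o[2])/d[2]
def tri(a,b):
    (o,d),(p,e)=ray("top",*a),ray("side",*b)
    s=np.linalg.lstsq(np.c_[d,-e],p-o,rcond=None)[0];x,y=o+s[0]*d,p+s[1]*e
    return (x+y)/2,np.linalg.norm(x-y)
def proj(n,X):
    c=calibration(n);p=np.array(c["camera_matrix"])@(np.array(c["R"])@X+c["t"]);return p[:2]/p[2]
E
python3 - <<'E'
from h import *
t=np.load("pics/top0.npy");s=np.load("pics/side0.npy")
def crop(im,x,y,w,h,k):return cv2.resize(im[y:y+h,x:x+w],None,fx=k,fy=k,interpolation=cv2.INTER_NEAREST)
a=crop(t,315,203,75,97,6);b=crop(t,150,150,66,104,5)
o=np.zeros((600,800,3),np.uint8);o[:a.shape[0],:a.shape[1]]=a;o[:b.shape[0],460:460+b.shape[1]]=b
cv2.imwrite("pics/c1.png",o[:,:,::-1])
a=crop(s,300,160,85,78,5);b=crop(s,188,258,112,88,3)
o=np.zeros((600,800,3),np.uint8);o[:a.shape[0],:a.shape[1]]=a;o[:b.shape[0],440:440+b.shape[1]]=b
cv2.imwrite("pics/c2.png",o[:,:,::-1])
E
```

```text
(no output)
```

View pics/c1.png

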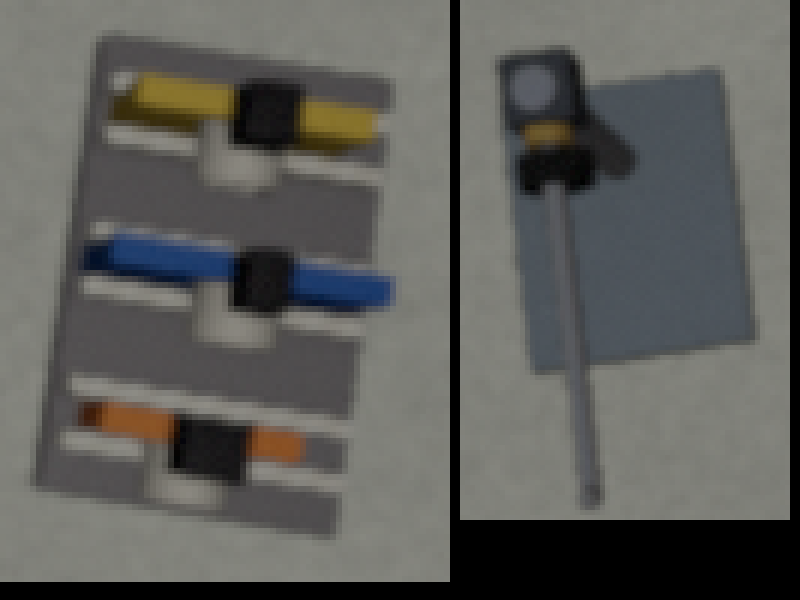

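View pics/c2.png

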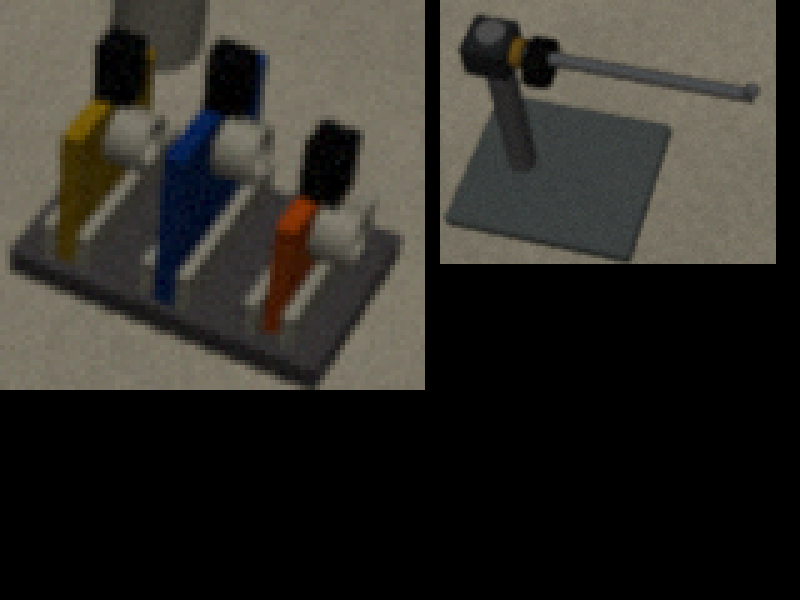

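The top crop shows the three black blocks on the yellow, blue and orange plates, with the rod running from about (170,188) to (177,250) in full-image pixels. The side crop confirms the upright stance and the tip near (293,289). Next I measure these with masks.

Run:
```python
from h import *
t=np.load("pics/top0.npy").astype(int);s=np.load("pics/side0.npy").astype(int)
def comp(m,x,y,r=14):
    n,l,st,c=cv2.connectedComponentsWithStats(m.astype(np.uint8));
    k=min(range(1,n),key=lambda i:np.hypot(*(c[i]-[x,y]))-0.001*st[i][4]+(50 if st[i][4]<30 else 0));return c[k],st[k][4],l==k
bt=t.max(2)<42;bs=s.max(2)<42
col={"yellow":(.155,(359,222),(324,174)),"blue":(.17,(358,249),(346,176)),"orange":(.14,(350,278),(366,193))}
hsv=cv2.cvtColor(t.astype(np.uint8),cv2.COLOR_RGB2HSV)
hr={"yellow":(20,32),"blue":(105,130),"orange":(4,17)}
for n,(z,a,b) in col.items():
    ca,na,_=comp(bt,*a);cb,nb,_=comp(bs,*b)
    p=onz("top",*ca,z-.02);X,e=tri(ca,cb)
    m=(hsv[...,0]>=hr[n][0])&(hsv[...,0]<=hr[n][1])&(hsv[...,1]>110)&(hsv[...,2]>75)
    m[:205]=0;m[295:]=0;m[:,:315]=0;m[:,390:]=0
    ys,xs=np.nonzero(m);vx,vy,x0,y0=cv2.fitLine(np.c_[xs,ys].astype(np.float32),cv2.DIST_HUBER,0,.01,.01).ravel()
    q=[onz("top",x0+k*vx,y0+k*vy,z-.04) for k in(-15,15)];d=q[0]-q[1]
    d=d*np.sign(d[1])
    print(n,np.round(ca,1),na,np.round(cb,1),nb,"z-plane",np.round(p,4),"tri",np.round(X,4),round(e,4),"yaw",round(float(np.arctan2(-d[0],d[1])),3),len(xs))
c=[onz("top",315+x/6,203+y/6,.02) for x,y in((100,37),(395,78),(335,537),(35,488))]
print("rack",np.round(np.mean(c,0),4),[round(float(np.arctan2(*(c[i]-c[j])[[1,0]])),3) for i,j in((1,2),(0,3))],[round(float(np.arctan2(-(c[i]-c[j])[0],(c[i]-c[j])[1])),3) for i,j in((0,1),(3,2))])
# rod rows
g=t.sum(2);pts=[]
for y in range(192,246,4):
    r=cv2.GaussianBlur(g[y-1:y+2].mean(0).astype(np.float32)[None],(1,1),0)[0]
    x0=170+(y-188)*6/60;lo=int(x0)-5;d=np.diff(r[lo:lo+13]);
    print(y,lo,r[lo:lo+13].round().astype(int).tolist())
```

```text
yellow [359.  221.8] 107 [323.8 173.1] 143 z-plane [ 0.5658 -0.2317  0.135 ] tri [ 0.5669 -0.2323  0.1315] 0.0015 yaw -0.177 168
blue [358.3 249.4] 88 [346.  175.6] 140 z-plane [ 0.5012 -0.2247  0.15  ] tri [ 0.5017 -0.2255  0.1452] 0.0008 yaw -0.175 158
orange [349.6 277.4] 102 [365.3 192.4] 145 z-plane [ 0.4375 -0.2078  0.12  ] tri [ 0.4389 -0.2081  0.1162] 0.0031 yaw -0.172 102
rack [ 0.5043 -0.2309  0.02  ] [-0.173, -0.17] [-0.15, -0.171]
192 165 [249, 242, 246, 271, 268, 238, 212, 230, 247, 250, 248, 246, 248]
196 165 [248, 245, 252, 264, 271, 256, 219, 213, 243, 250, 249, 250, 251]
200 166 [248, 243, 250, 271, 268, 233, 214, 234, 250, 253, 256, 254, 253]
204 166 [250, 247, 253, 267, 272, 251, 215, 211, 243, 248, 250, 249, 251]
208 167 [248, 245, 251, 271, 268, 235, 214, 239, 250, 249, 247, 249, 253]
212 167 [256, 252, 259, 268, 271, 253, 217, 212, 242, 252, 253, 252, 252]
216 167 [251, 252, 247, 254, 272, 265, 231, 213, 241, 251, 253, 253, 254]
220 168 [247, 248, 253, 269, 272, 249, 215, 214, 241, 247, 247, 247, 246]
224 168 [287, 289, 283, 274, 276, 264, 235, 262, 340, 364, 368, 366, 366]
228 169 [371, 364, 326, 288, 269, 247, 245, 303, 368, 379, 377, 375, 379]
232 169 [372, 372, 349, 303, 278, 262, 238, 281, 352, 369, 373, 377, 379]
236 169 [377, 367, 353, 317, 281, 270, 249, 249, 311, 364, 375, 373, 375]
240 170 [377, 373, 344, 295, 276, 261, 240, 284, 358, 377, 373, 374, 375]
244 170 [378, 376, 355, 308, 280, 267, 248, 249, 315, 373, 383, 377, 373]
```

```bash
cat >> h.py <<'E'
from scipy.spatial.transform import Rotation as Ro
def goto(p,yaw,note=""):
    """tool-frame shift and turn from the measured pose to a tool-down pose (tool x = local +x at yaw)"""
    s=sense();R=Ro.from_quat(s["tool_rot"]);T=Ro.from_quat([np.cos(yaw/2),np.sin(yaw/2),0,0])
    d=R.inv().apply(np.array(p)-s["tcp_pos"]);w=(R.inv()*T).as_rotvec()
    print(note,"t",round(s["t"],2),"tcp",np.round(s["tcp_pos"],4),"shift mm",np.round(d*1000,1),"turn",np.round(w,3),"F",np.round(s["force"],1),"gap",round(s["finger_gap"],3),"grip",round(s["gripper_force"],1))
E
python3 - <<'E'
from h import *
f=lambda r:169.8+.1062*(r-192)
A=onz("top",f(200),200,.16);B=onz("top",f(251),251,.16);d=A-B
print("rod",np.round(A,4),np.round(B,4),"yaw",np.arctan2(d[1],d[0]))
print("tip tri",tri((176.2,251),(293,288.7)))
u=d/np.linalg.norm(d);print("root",B+u*.182,"px",proj("top",B+u*.182),proj("side",B+u*.182), proj("side",B),proj("side",A))
print("stopface",onz("top",f(188),188,.165), np.linalg.norm((onz("top",f(188),188,.165)-B)[:2]))
yaw=-.172
R=np.array([.0,0,0])
goto([.5012,-.225,.25],yaw,"over blue")
s=sense();print(s["q"])
E
```

```text
rod [0.6182 0.2032 0.16  ] [0.5017 0.1882 0.16  ] yaw 0.1283011816005681
tip tri (array([0.50325335, 0.18838631, 0.15956839]), np.float64(0.0030834930811566713))
root [0.68224698 0.21147899 0.16      ] px [167.74863092 172.68390699] [211.40890433 272.74929507] [294.46661355 288.83288095] [240.08364514 278.30197236]
stopface [0.64526287 0.2055171  0.165     ] 0.14456187715118513
over blue t 0.1 tcp [ 0.2478 -0.5731  0.2304] shift mm [ 370.7 -219.   -19. ] turn [-0.002  0.     0.58 ] F [-0.2 -0.6 -0.1] gap 1.001 grip 0.0
[-1.34147344e+00  5.28363144e-01  1.43379986e+00  8.02797594e-06
  1.18141748e+00 -1.78556763e-01]
```

Emit:
apply_moves:
  plan:
    - [0.0463,-0.0274,0,0,0,0,-1]
    - [0.0463,-0.0274,0,0,0,0,-1]
    - [0.0463,-0.0274,0,0,0,0,-1]
    - [0.0463,-0.0274,0,0,0,0,-1]
    - [0.0463,-0.0274,0,0,0,0,-1]
    - [0.0463,-0.0274,0,0,0,0,-1]
    - [0.0463,-0.0274,0,0,0,0,-1]
    - [0.0463,-0.0274,-0.01,0,0,0,-1]
  force: 60

```text
t: 1.1
tcp_pos: [0.5011, -0.2236, 0.2404]
tool_rot: [0.979, 0.202, -0.001, -0.001]
force: [-0.3, -0.3, 0.3]
finger_gap: 0.999
gripper_force: 0.0
```

Emit:
apply_moves:
  plan:
    - [0,0,0,0,0,0.145,-1]
    - [0,0,0,0,0,0.145,-1]
    - [0,0,0,0,0,0.145,-1]
    - [0,0,0,0,0,0.145,-1]
    - [0,0,0,0,0,0,-1]

```text
t: 1.72
tcp_pos: [0.5007, -0.2254, 0.2409]
tool_rot: [0.996, -0.085, -0.0, -0.0]
force: [0.9, -0.3, -0.1]
finger_gap: 0.997
gripper_force: 0.0
```

Run:
```python
from h import *
goto([.5012,-.225,.136],-.172)
im=snapshot("top");cv2.imwrite("pics/t2.png",cv2.resize(im[190:310,270:430],None,fx=5,fy=5)[:,:,::-1])
```

```text
t 1.73 tcp [ 0.5007 -0.2254  0.2409] shift mm [  0.5  -0.4 104.9] turn [-0.     0.001  0.002] F [ 0.9 -0.3 -0.1] gap 0.997 grip 0.0
```

View pics/t2.png

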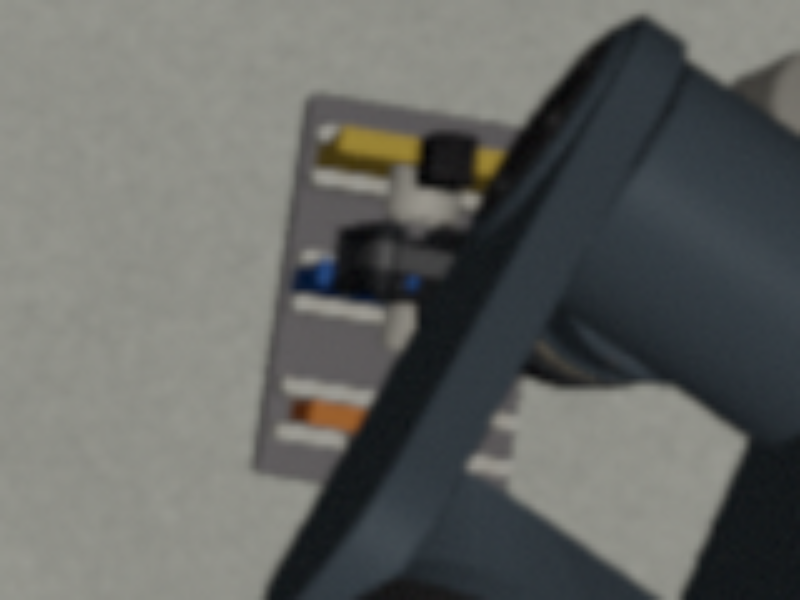

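The picture shows the left finger at crop (385,260), straddling the blue plate in line with it. The arm hides the block, so I descend and grip.

Emit:
apply_moves:
  plan:
    - [0,0,0.03,0,0,0,-1]
    - [0,0,0.03,0,0,0,-1]
    - [0,0,0.025,0,0,0,-1]
    - [0,0,0.02,0,0,0,-1]
    - [0,0,0,0,0,0,1]
    - [0,0,0,0,0,0,1]
    - [0,0,0,0,0,0,1]
    - [0,0,0,0,0,0,1]
  force: 60

```text
t: 2.78
tcp_pos: [0.5013, -0.2257, 0.1371]
tool_rot: [0.996, -0.086, 0.001, 0.0]
force: [-0.8, -0.3, -2.7]
finger_gap: 0.201
gripper_force: 61.7
```

Emit:
apply_moves:
  plan:
    - [0,0,0,0,0,0,1]
    - [0,0,0,0,0,0,1]

```text
t: 3.02
tcp_pos: [0.5012, -0.2256, 0.1368]
tool_rot: [0.996, -0.086, 0.0, 0.0]
force: [-0.3, 0.7, 2.2]
finger_gap: 0.203
gripper_force: 62.3
```

Emit:
apply_moves:
  plan:
    - [0,0,-0.01,0,0,0,1]
    - [0,0,-0.025,0,0,0,1]
    - [0,0,-0.04,0,0,0,1]
    - [0,0,-0.035,0,0,0,1]

```text
t: 3.52
tcp_pos: [0.5007, -0.2255, 0.2477]
tool_rot: [0.996, -0.086, -0.0, 0.0]
force: [0.6, -1.4, -2.4]
finger_gap: 0.202
gripper_force: 61.4
```

Emit:
apply_moves:
  plan:
    - [-0.0071,-0.0243,0,0,0,0,1]
    - [-0.0141,-0.0493,0,0,0,0,1]
    - [-0.0141,-0.0493,0,0,0,0,1]
    - [-0.0141,-0.0493,0,0,0,0,1]
    - [-0.0141,-0.0493,0,0,0,0,1]
    - [-0.0141,-0.0493,0,0,0,0,1]
    - [-0.0141,-0.0493,0,0,0,0,1]
    - [-0.0141,-0.0493,0,0,0,0,1]

```text
t: 4.53
tcp_pos: [0.457, 0.1588, 0.2448]
tool_rot: [0.996, -0.086, -0.002, 0.0]
force: [0.9, 0.5, -2.7]
finger_gap: 0.203
gripper_force: 61.6
```

Emit:
apply_moves:
  plan:
    - [-0.0071,-0.0243,0,0,0,0,1]
    - [0,0,0,0,0,-0.15,1]
    - [0,0,0,0,0,-0.15,1]
    - [0,0,0.02,0,0,0,1]
    - [0,0,0.02,0,0,0,1]
    - [0,0,0,0,0,0,1]

```text
t: 5.28
tcp_pos: [0.4534, 0.1819, 0.2038]
tool_rot: [0.998, 0.064, -0.004, 0.0]
force: [-0.2, -0.0, -1.1]
finger_gap: 0.199
gripper_force: 61.5
```

Run:
```python
from h import *
goto([.457,.1824,.196],.128)
a=snapshot("top");b=snapshot("side");np.save("pics/t3.npy",a);np.save("pics/s3.npy",b)
o=np.zeros((600,800,3),np.uint8)
o[:,:400]=cv2.resize(a[150:300,130:230],None,fx=4,fy=4);o[:480,400:]=cv2.resize(b[240:360,210:310],None,fx=4,fy=4)
cv2.imwrite("pics/c3.png",o[:,:,::-1])
```

```text
t 5.28 tcp [0.4534 0.1819 0.2038] shift mm [ 3.7 -0.1  7.8] turn [-0.     0.008  0.   ] F [-0.2 -0.  -1.1] gap 0.199 grip 61.5
```

View pics/c3.png

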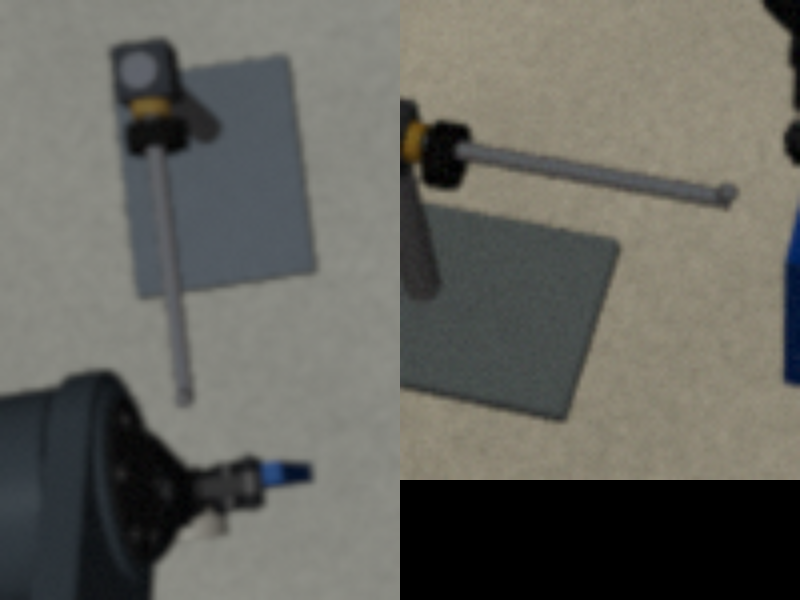

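Blue is held square in front of the tip. In the top view its right top edge is at crop (313,472) and the rod tip at (183,400). In the side view the rod tip is at (728,195) and the blue plate is just to its right.

Run:
```python
from h import *
p=np.array([.4534,.1819,.2038]);y=.128;u=np.array([np.cos(y),np.sin(y),0]);v=np.array([-u[1],u[0],0])
for dx in(0,12):
  for dz in(-.0068,):print(proj("top",p+u*dx/1000-v*.055+[0,0,dz]), proj("side",p+u*dx/1000+v*.055+[0,0,dz]),proj("side",p+u*dx/1000+v*.055+[0,0,dz-.11]))
a=cv2.imread("pics/c3.png")
t=np.load("pics/t3.npy").astype(int);s=np.load("pics/s3.npy").astype(int)
m=(t[...,2]>t[...,0]+35);ys,xs=np.nonzero(m[240:300,180:230]);print(xs.max()+180,ys.min()+240,ys.max()+240)
for r in range(264,273):print(r,t[r,203:212,2].tolist())
m=(s[...,2]>s[...,0]+35);ys,xs=np.nonzero(m[240:360,280:340]);print(xs.min()+280,ys[xs==xs.min()]+240,ys.max()+240)
```

```text
[199.75921009 269.39205811] [313.28454607 305.9772953 ] [311.73579587 335.8591903 ]
[199.13023278 263.82203813] [306.97460919 304.71243029] [306.01388202 334.62830383]
204 266 270
264 [123, 124, 125, 124, 125, 125, 127, 130, 130]
265 [88, 90, 93, 96, 105, 119, 127, 131, 131]
266 [50, 53, 56, 60, 80, 109, 128, 132, 131]
267 [40, 40, 39, 44, 68, 103, 126, 130, 130]
268 [38, 38, 37, 41, 61, 97, 126, 130, 128]
269 [40, 39, 41, 42, 63, 97, 125, 130, 129]
270 [59, 64, 69, 75, 86, 107, 126, 130, 128]
271 [101, 109, 113, 116, 120, 125, 131, 130, 128]
272 [123, 126, 129, 129, 129, 130, 130, 128, 128]
307 [301 302 303 304 305 306 307 308 309 310 311 312 313 314 315 316 317 318
 319 320 321 322 323 324 325 326 327 328 329 330 331 332 333 334] 335
```

Run:
```python
from h import *
p=np.array([.4534,.1819,.2038]);y=.128;u=np.array([np.cos(y),np.sin(y),0]);v=np.array([-u[1],u[0],0])
for dz in(0,.03,.06):print("t3 crop",dz,[(proj("top",p-v*w+[0,0,dz])-[130,150])*4 for w in(0,.0235,.055)])
p=np.array([.5007,-.2254,.2409]);y=-.172;u=np.array([np.cos(y),np.sin(y),0]);v=np.array([-u[1],u[0],0])
for dz in(0,.03,.06):print("t2 crop",dz,[(proj("top",p+v*w+[0,0,dz])-[270,190])*5 for w in(0,.0425,.057)])
s=sense();print(s["q"],Ro.from_quat(s["tool_rot"]).as_matrix().round(3))
```

```text
t3 crop 0 [array([174.13657415, 492.15927287]), array([217.9798274 , 485.97468986]), array([276.66984956, 477.69580343])]
t3 crop 0.03 [array([159.69509048, 493.24634121]), array([205.06051476, 486.84760093]), array([265.78535985, 478.28243224])]
t3 crop 0.06 [array([144.22017314, 494.41120024]), array([191.21726161, 487.78293932]), array([254.12309131, 478.91098009])]
t2 crop 0 [array([485.08824761, 289.77233575]), array([383.20905888, 273.23998824]), array([348.49432309, 267.60668782])]
t2 crop 0.03 [array([500.98241705, 286.69633507]), array([395.45110266, 269.57687816]), array([359.49355453, 263.74378777])]
t2 crop 0.06 [array([518.05446522, 283.39237937]), array([408.59945398, 265.64257936]), array([371.30680323, 259.59500708])]
[1.51615346e-01 3.86004565e-01 1.78905529e+00 1.71741500e-04
 9.68785701e-01 1.59392580e+00] [[ 0.992  0.128 -0.002]
 [ 0.128 -0.992 -0.   ]
 [-0.002 -0.    -1.   ]]
```

Run:
```python
from h import *
a=snapshot("top");b=snapshot("side")
o=np.zeros((600,800,3),np.uint8)
o[:,:400]=cv2.resize(a[235:310,170:220],None,fx=8,fy=8);o[:,400:]=cv2.resize(b[225:375,270:370],None,fx=4,fy=4)
cv2.imwrite("pics/c4.png",o[:,:,::-1])
```

```text
(no output)
```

View pics/c4.png

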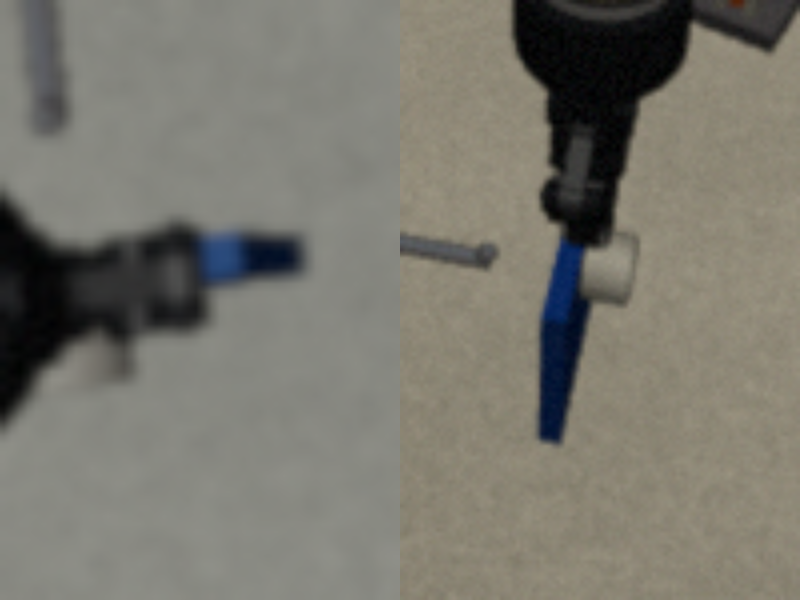

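The bright top face's right end is at px (200.6,267), against a prediction of 199.8, so the grip is centred to about 1 mm. The side-view corner at (305,305) has the same offset as the rod tip, so alignment is good. I lower to threading height and go over the tip.

Emit:
apply_moves:
  plan:
    - [0.004,0,0.008,0,0,0,1]
    - [0.015,0,0,0,0,0,1]
    - [0.015,0,0,0,0,0,1]
    - [0.008,0,0,0,0,0,1]
    - [0.008,0,0,0,0,0,1]
    - [0,0,0,0,0,0,1]

```text
t: 6.22
tcp_pos: [0.5075, 0.188, 0.1983]
tool_rot: [0.998, 0.064, 0.0, -0.0]
force: [-0.2, 0.2, -2.4]
finger_gap: 0.201
gripper_force: 61.6
```

Emit:
apply_moves:
  plan:
    - [0.01,0,0,0,0,0,1]
    - [0.01,0,0,0,0,0,1]
    - [0.01,0,0,0,0,0,1]
    - [0.012,0,0,0,0,0,1]
    - [0,0,0,0,0,0,1]
    - [0,0,0,0,0,0,1]

```text
t: 6.98
tcp_pos: [0.548, 0.1933, 0.1981]
tool_rot: [0.998, 0.064, -0.001, 0.0]
force: [0.2, -0.0, -2.4]
finger_gap: 0.197
gripper_force: 61.6
```

Run:
```python
from h import *
B=np.array([.5017,.1882,0]);u=np.array([np.cos(.1283),np.sin(.1283),0])
goto(B+.043*u+[0,0,.196],.1283)
b=snapshot("side");a=snapshot("top")
o=np.zeros((600,800,3),np.uint8)
o[:,:400]=cv2.resize(a[150:300,130:230],None,fx=4,fy=4);o[:480,400:]=cv2.resize(b[240:360,210:310],None,fx=4,fy=4)
cv2.imwrite("pics/c5.png",o[:,:,::-1])
```

```text
t 6.97 tcp [0.548  0.1933 0.1981] shift mm [-3.6 -0.9  2.1] turn [-0.     0.001 -0.001] F [ 0.2 -0.  -2.4] gap 0.197 grip 61.6
```

View pics/c5.png

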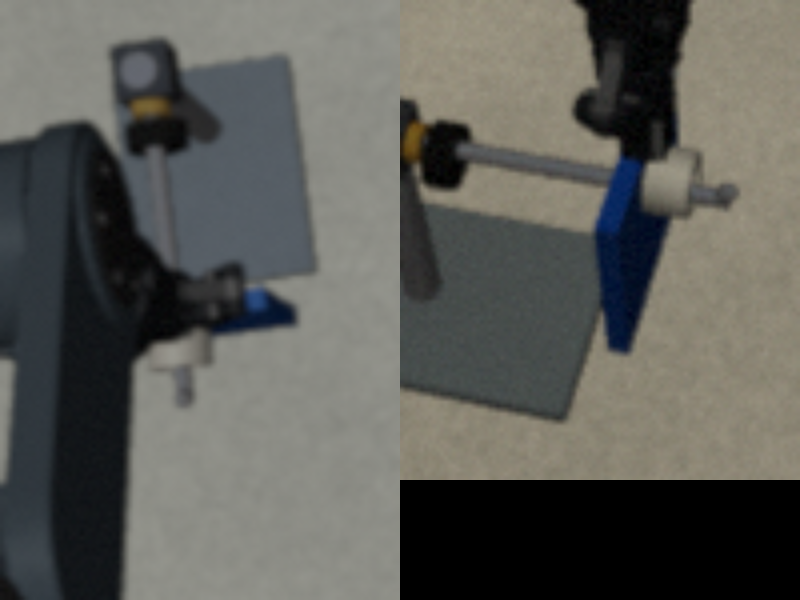

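Blue is threaded: the rod tip shows in front of the boss at side crop (735,193), with the boss end at (690,190). Now I lower it onto the rod.

Emit:
apply_moves:
  plan:
    - [0,0,0.004,0,0,0,1]
    - [0,0,0.004,0,0,0,1]
    - [0,0,0.002,0,0,0,1]
    - [0,0,0,0,0,0,1]

```text
t: 7.58
tcp_pos: [0.5483, 0.1933, 0.188]
tool_rot: [0.998, 0.064, -0.0, 0.0]
force: [0.0, 0.3, -3.0]
finger_gap: 0.197
gripper_force: 61.6
```

Emit:
apply_moves:
  plan:
    - [0,0,0.001,0,0,0,1]
    - [0,0,0,0,0,0,1]

```text
t: 7.82
tcp_pos: [0.5485, 0.1934, 0.1873]
tool_rot: [0.998, 0.064, 0.0, -0.0]
force: [0.2, 0.0, -2.0]
finger_gap: 0.202
gripper_force: 61.6
```

Emit:
apply_moves:
  plan:
    - [0,0,0.0007,0,0,0,1]
    - [0,0,0,0,0,0,1]

```text
t: 8.07
tcp_pos: [0.5484, 0.1933, 0.1866]
tool_rot: [0.998, 0.064, -0.0, 0.0]
force: [0.8, -0.3, -1.9]
finger_gap: 0.202
gripper_force: 61.6
```

Emit:
apply_moves:
  plan:
    - [0,0,0.0007,0,0,0,1]
    - [0,0,0,0,0,0,1]

```text
t: 8.32
tcp_pos: [0.5485, 0.1934, 0.1859]
tool_rot: [0.998, 0.064, 0.0, 0.0]
force: [0.8, 0.0, -1.2]
finger_gap: 0.203
gripper_force: 61.6
```

Emit:
apply_moves:
  plan:
    - [0,0,0.0004,0,0,0,1]
    - [0,0,0,0,0,0,1]

```text
t: 8.57
tcp_pos: [0.5485, 0.1934, 0.1857]
tool_rot: [0.998, 0.064, 0.0, -0.0]
force: [0.3, 0.6, -1.5]
finger_gap: 0.202
gripper_force: 61.6
```

Emit:
apply_moves:
  plan:
    - [0,0,0.0007,0,0,0,1]
    - [0,0,0,0,0,0,1]

```text
t: 8.82
tcp_pos: [0.5485, 0.1934, 0.1851]
tool_rot: [0.998, 0.064, 0.0, -0.0]
force: [-0.7, -0.5, 1.3]
finger_gap: 0.201
gripper_force: 61.9
```

Emit:
apply_moves:
  plan:
    - [0,0,0,0,0,0,1]

```text
t: 8.95
tcp_pos: [0.5485, 0.1934, 0.1851]
tool_rot: [0.998, 0.064, 0.0, -0.0]
force: [-1.6, 0.2, 0.9]
finger_gap: 0.204
gripper_force: 61.9
```

Emit:
apply_moves:
  plan:
    - [0.004,0,-0.0004,0,0,0,1]
    - [0.01,0,0,0,0,0,1]
    - [0.012,0,0,0,0,0,1]
    - [0.012,0,0,0,0,0,1]
    - [0.012,0,0,0,0,0,1]
    - [0.01,0,0,0,0,0,1]
    - [0.005,0,0,0,0,0,1]
    - [0,0,0,0,0,0,1]

```text
t: 9.95
tcp_pos: [0.6143, 0.2021, 0.1854]
tool_rot: [0.998, 0.064, 0.001, -0.0]
force: [0.7, 2.3, 1.9]
finger_gap: 0.203
gripper_force: 62.0
```

Emit:
apply_moves:
  plan:
    - [0.002,0,0,0,0,0,1]
    - [0.002,0,0,0,0,0,1]
    - [0.002,0,0,0,0,0,1]
    - [0.002,0,0,0,0,0,1]

```text
t: 10.45
tcp_pos: [0.6207, 0.2027, 0.1852]
tool_rot: [0.998, 0.064, -0.0, -0.0]
force: [-3.4, 1.8, 2.2]
finger_gap: 0.202
gripper_force: 62.1
```

Emit:
apply_moves:
  plan:
    - [0.002,-0.0008,-0.0005,0,0,0,1]
    - [0.002,0,0,0,0,0,1]
    - [0.002,0,0,0,0,0,1]
    - [0.001,0,0,0,0,0,1]

```text
t: 10.95
tcp_pos: [0.628, 0.2042, 0.1856]
tool_rot: [0.998, 0.064, 0.0, 0.0]
force: [-1.9, 0.2, 1.2]
finger_gap: 0.199
gripper_force: 62.0
```

Emit:
apply_moves:
  plan:
    - [0.001,0,0,0,0,0,1]
    - [0.001,0,0,0,0,0,1]

```text
t: 11.2
tcp_pos: [0.6298, 0.2045, 0.1857]
tool_rot: [0.998, 0.064, 0.0, 0.0]
force: [-1.1, 0.2, -0.2]
finger_gap: 0.206
gripper_force: 62.0
```

Emit:
apply_moves:
  plan:
    - [0.001,0,0,0,0,0,1]
    - [0.001,0,0,0,0,0,1]

```text
t: 11.45
tcp_pos: [0.6318, 0.2048, 0.1857]
tool_rot: [0.998, 0.064, 0.0, 0.0]
force: [-1.0, 1.0, -0.9]
finger_gap: 0.204
gripper_force: 61.9
```

Emit:
apply_moves:
  plan:
    - [0.001,0,0,0,0,0,1]
    - [0.001,0,0,0,0,0,1]
    - [0.001,0,0,0,0,0,1]

```text
t: 11.82
tcp_pos: [0.6347, 0.2052, 0.1857]
tool_rot: [0.998, 0.064, 0.0, 0.0]
force: [-1.3, 0.9, 0.1]
finger_gap: 0.204
gripper_force: 61.9
```

Emit:
apply_moves:
  plan:
    - [0.001,0,0,0,0,0,1]
    - [0.001,0,0,0,0,0,1]

```text
t: 12.08
tcp_pos: [0.6367, 0.2055, 0.1857]
tool_rot: [0.998, 0.064, -0.0, -0.0]
force: [-0.2, 0.6, -0.1]
finger_gap: 0.203
gripper_force: 61.9
```

Emit:
apply_moves:
  plan:
    - [0.001,0,0,0,0,0,1]
    - [0.0005,0,0,0,0,0,1]

```text
t: 12.32
tcp_pos: [0.6382, 0.2057, 0.1857]
tool_rot: [0.998, 0.064, 0.0, -0.0]
force: [-0.7, 1.7, -0.4]
finger_gap: 0.201
gripper_force: 61.9
```

Emit:
apply_moves:
  plan:
    - [0.001,0,0,0,0,0,1]
    - [0.0005,0,0,0,0,0,1]

```text
t: 12.58
tcp_pos: [0.6396, 0.2059, 0.1857]
tool_rot: [0.998, 0.064, -0.0, -0.0]
force: [-1.2, 1.3, -0.1]
finger_gap: 0.203
gripper_force: 62.0
```

Emit:
apply_moves:
  plan:
    - [0.001,0,0,0,0,0,1]
    - [0.0005,0,0,0,0,0,1]

```text
t: 12.82
tcp_pos: [0.641, 0.2061, 0.1857]
tool_rot: [0.998, 0.064, -0.0, -0.0]
force: [-1.2, 1.0, -0.4]
finger_gap: 0.2
gripper_force: 62.0
```

Emit:
apply_moves:
  plan:
    - [0.001,0,0,0,0,0,1]
    - [0.0005,0,0,0,0,0,1]

```text
t: 13.08
tcp_pos: [0.6425, 0.2064, 0.1857]
tool_rot: [0.998, 0.064, -0.0, -0.0]
force: [-1.4, 1.9, 0.1]
finger_gap: 0.201
gripper_force: 62.0
```

Emit:
apply_moves:
  plan:
    - [0.001,-0.0004,0,0,0,0,1]
    - [0.0005,0,0,0,0,0,1]

```text
t: 13.32
tcp_pos: [0.6444, 0.2067, 0.1857]
tool_rot: [0.998, 0.064, 0.0, 0.0]
force: [-1.0, 0.6, -0.2]
finger_gap: 0.206
gripper_force: 61.9
```

Emit:
apply_moves:
  plan:
    - [0.001,0,0,0,0,0,1]
    - [0.0005,0,0,0,0,0,1]

```text
t: 13.58
tcp_pos: [0.6453, 0.2069, 0.1856]
tool_rot: [0.998, 0.064, -0.0, 0.0]
force: [-1.5, 1.0, -0.5]
finger_gap: 0.202
gripper_force: 61.9
```

Emit:
apply_moves:
  plan:
    - [0.001,0,0,0,0,0,1]
    - [0,0,0,0,0,0,1]

```text
t: 13.82
tcp_pos: [0.6457, 0.207, 0.1855]
tool_rot: [0.998, 0.064, -0.001, 0.0]
force: [-3.6, -0.8, 0.3]
finger_gap: 0.204
gripper_force: 62.0
```

Emit:
apply_moves:
  plan:
    - [0.0006,0,0,0,0,0,1]
    - [0,0,0,0,0,0,1]

```text
t: 14.08
tcp_pos: [0.6459, 0.207, 0.1854]
tool_rot: [0.998, 0.064, -0.001, 0.0]
force: [-6.3, 0.1, 0.7]
finger_gap: 0.201
gripper_force: 62.1
```

Emit:
apply_moves:
  plan:
    - [0.0005,0,0,0,0,0,1]
    - [0,0,0,0,0,0,1]

```text
t: 14.32
tcp_pos: [0.646, 0.2071, 0.1854]
tool_rot: [0.998, 0.064, -0.002, 0.0]
force: [-5.2, -0.2, 2.1]
finger_gap: 0.202
gripper_force: 62.1
```

Emit:
apply_moves:
  plan:
    - [0.0007,0,-0.0003,0,0,0,1]
    - [0,0,0,0,0,0,1]

```text
t: 14.58
tcp_pos: [0.6462, 0.2071, 0.1854]
tool_rot: [0.998, 0.064, -0.003, 0.0]
force: [-6.6, -2.2, 0.4]
finger_gap: 0.201
gripper_force: 62.1
```

Emit:
apply_moves:
  plan:
    - [0.0007,0,0,0,0,0,1]
    - [0,0,0,0,0,0,1]

```text
t: 14.82
tcp_pos: [0.6464, 0.2071, 0.1853]
tool_rot: [0.998, 0.064, -0.003, 0.0]
force: [-8.3, -0.6, 2.1]
finger_gap: 0.198
gripper_force: 62.1
```

Emit:
apply_moves:
  plan:
    - [0.0008,0,-0.0002,0,0,0,1]
    - [0,0,0,0,0,0,1]

```text
t: 15.08
tcp_pos: [0.6465, 0.2072, 0.1853]
tool_rot: [0.998, 0.064, -0.004, 0.0]
force: [-7.7, -0.7, 2.1]
finger_gap: 0.198
gripper_force: 62.1
```

Emit:
apply_moves:
  plan:
    - [0.0003,0,0,0,0,0,1]
    - [0,0,0,0,0,0,1]
    - [0,0,0,0,0,0,1]
    - [0,0,0,0,0,0,1]

```text
t: 15.58
tcp_pos: [0.6466, 0.2072, 0.1853]
tool_rot: [0.998, 0.064, -0.004, 0.001]
force: [-8.5, -1.7, 3.1]
finger_gap: 0.201
gripper_force: 62.1
```

Run:
```python
from h import *
goto([.6458,.207,.1855],.1283)
b=snapshot("side");a=snapshot("top");np.save("pics/s6.npy",b);np.save("pics/t6.npy",a)
o=np.zeros((600,800,3),np.uint8)
o[:,:400]=cv2.resize(a[150:250,130:197],(400,600));o[:480,400:]=cv2.resize(b[230:350,200:300],None,fx=4,fy=4)
cv2.imwrite("pics/c6.png",o[:,:,::-1])
```

```text
t 15.57 tcp [0.6466 0.2072 0.1853] shift mm [-0.8  0.1 -0.2] turn [0.    0.009 0.   ] F [-8.5 -1.7  3.1] gap 0.201 grip 62.1
```

View pics/c6.png

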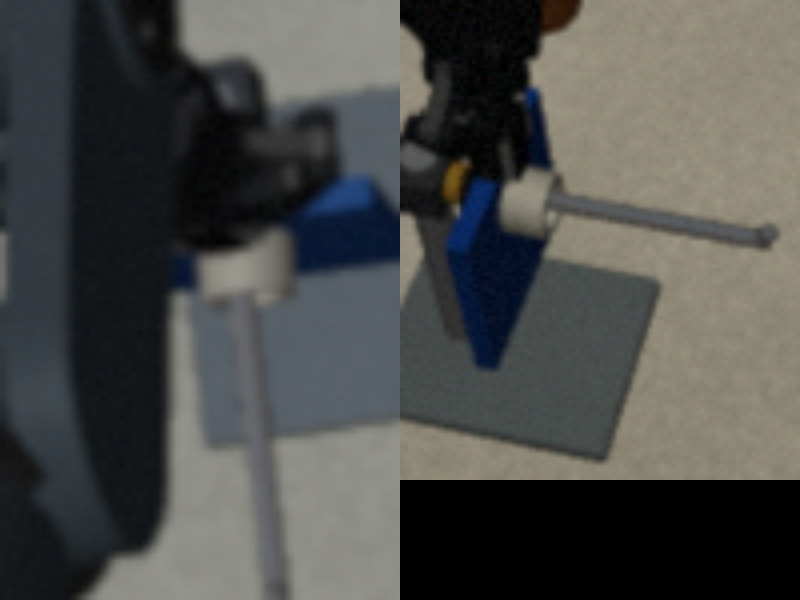

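Blue is at the root of the rod: boss end at side crop (555,200), gold collar at (457,180), rod free out to (770,235). Total push is about 8.5 N, some of it rod friction. I ease the bearing load and level the tool to get about 10 N on the stop.

Emit:
apply_moves:
  plan:
    - [0.0004,0,-0.0006,0,0.006,0,1]
    - [0,0,0,0,0,0,1]

```text
t: 15.92
tcp_pos: [0.6466, 0.2071, 0.1855]
tool_rot: [0.998, 0.064, -0.002, 0.0]
force: [-8.6, -0.1, 0.7]
finger_gap: 0.201
gripper_force: 62.0
```

Emit:
apply_moves:
  plan:
    - [0.0004,0,-0.0003,0,0,0,1]
    - [0,0,0,0,0,0,1]

```text
t: 16.18
tcp_pos: [0.6467, 0.2072, 0.1856]
tool_rot: [0.998, 0.064, -0.002, 0.0]
force: [-9.4, -0.7, 0.3]
finger_gap: 0.204
gripper_force: 62.0
```

Emit:
apply_moves:
  plan:
    - [0.0008,0,-0.0003,0,0.003,0,1]
    - [0,0,0,0,0,0,1]

```text
t: 16.42
tcp_pos: [0.6468, 0.2072, 0.1856]
tool_rot: [0.998, 0.064, -0.002, 0.0]
force: [-11.3, -1.4, -0.5]
finger_gap: 0.206
gripper_force: 62.0
```

Emit:
apply_moves:
  plan:
    - [0.0004,0,-0.0001,0,0.001,0,1]
    - [0,0,0,0,0,0,1]

```text
t: 16.68
tcp_pos: [0.6468, 0.2072, 0.1856]
tool_rot: [0.998, 0.064, -0.002, 0.0]
force: [-9.9, -1.6, 0.0]
finger_gap: 0.206
gripper_force: 62.0
```

Emit:
apply_moves:
  plan:
    - [0,0,0,0,0,0,1]
    - [0,0,0,0,0,0,1]
    - [0,0,0,0,0,0,1]
    - [0,0,0,0,0,0,1]

```text
t: 17.18
tcp_pos: [0.6468, 0.2072, 0.1856]
tool_rot: [0.998, 0.064, -0.002, 0.0]
force: [-10.0, -1.6, -0.3]
finger_gap: 0.2
gripper_force: 62.0
```

Emit:
apply_moves:
  plan:
    - [0.0006,0,-0.0001,0,0.001,0,1]
    - [0,0,0,0,0,0,1]
    - [0,0,0,0,0,0,1]
    - [0,0,0,0,0,0,1]
    - [0,0,0,0,0,0,1]
    - [0,0,0,0,0,0,1]

```text
t: 17.92
tcp_pos: [0.6469, 0.2072, 0.1855]
tool_rot: [0.998, 0.064, -0.002, 0.0]
force: [-11.0, -2.0, 0.0]
finger_gap: 0.201
gripper_force: 62.0
```

Emit:
apply_moves:
  plan:
    - [-0.0015,0,0,0,-0.002,0,1]
    - [-0.0015,0,0,0,-0.002,0,1]
    - [0,0,0,0,0,0,1]

```text
t: 18.3
tcp_pos: [0.6463, 0.2071, 0.1859]
tool_rot: [0.998, 0.064, -0.001, 0.0]
force: [-8.1, -0.8, -2.0]
finger_gap: 0.2
gripper_force: 61.8
```

Emit:
apply_moves:
  plan:
    - [-0.0015,0,0.0002,0,-0.002,0,1]
    - [-0.001,0,0.0002,0,-0.001,0,1]
    - [0,0,0,0,0,0,1]

```text
t: 18.68
tcp_pos: [0.646, 0.207, 0.1863]
tool_rot: [0.998, 0.064, 0.0, 0.0]
force: [-5.0, -0.3, -2.6]
finger_gap: 0.202
gripper_force: 61.6
```

Emit:
apply_moves:
  plan:
    - [-0.001,0,0.0004,0,0,0,1]
    - [-0.0005,0,0.0003,0,0,0,1]
    - [0,0,0,0,0,0,1]

```text
t: 19.05
tcp_pos: [0.6457, 0.207, 0.1863]
tool_rot: [0.998, 0.064, 0.002, -0.0]
force: [-4.0, 0.9, -2.8]
finger_gap: 0.204
gripper_force: 61.5
```

Emit:
apply_moves:
  plan:
    - [0,0,0,0,0,0,0.3]
    - [0,0,0,0,0,0,-0.3]
    - [0,0,0,0,0,0,-1]
    - [0,0,0,0,0,0,-1]

```text
t: 19.55
tcp_pos: [0.6463, 0.2071, 0.1869]
tool_rot: [0.998, 0.064, 0.003, -0.0]
force: [-0.6, -0.0, -1.0]
finger_gap: 0.959
gripper_force: 0.0
```

Emit:
apply_moves:
  plan:
    - [0,0,-0.01,0,0,0,-1]
    - [0,0,-0.03,0,0,0,-1]
    - [0,0,-0.04,0,0,0,-1]
    - [0,0,-0.03,0,0,0,-1]
    - [0,0,0,0,0,0,-1]

```text
t: 20.18
tcp_pos: [0.6472, 0.2074, 0.3008]
tool_rot: [0.998, 0.064, 0.006, -0.0]
force: [-0.7, -1.1, 0.3]
finger_gap: 0.999
gripper_force: 0.0
```

Run:
```python
from h import *
goto([.566,-.232,.28],.1283)
b=snapshot("side");np.save("pics/s7.npy",b)
cv2.imwrite("pics/c7.png",cv2.resize(b[230:350,190:310],None,fx=5,fy=5)[:,:,::-1])
```

```text
t 20.18 tcp [0.6472 0.2074 0.3008] shift mm [-136.8  425.4   19. ] turn [-0.    -0.012 -0.   ] F [-0.7 -1.1  0.3] gap 0.999 grip 0.0
```

View pics/c7.png

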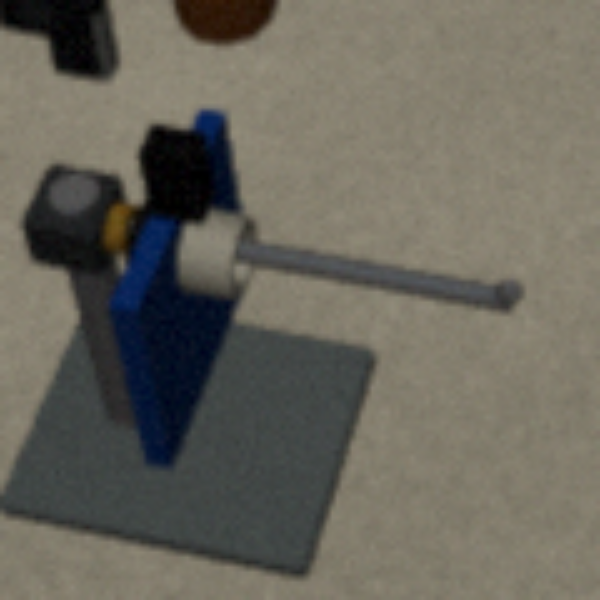

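The side picture shows blue hanging upright at the rod root. The boss is at crop (215,250), only a sliver of the stop shows behind it at (145,220), and the rod is free to (510,295). Next is the yellow plate; I've used all 10 picture views, so I rely on numbers from here.

Emit:
apply_moves:
  plan:
    - [-0.0085,0.0266,0,0,-0.012,0,-1]
    - [-0.0171,0.0532,0,0,0,0,-1]
    - [-0.0171,0.0532,0,0,0,0,-1]
    - [-0.0171,0.0532,0,0,0,0,-1]
    - [-0.0171,0.0532,0,0,0,0,-1]
    - [-0.0171,0.0532,0,0,0,0,-1]
    - [-0.0171,0.0532,0,0,0,0,-1]
    - [-0.0171,0.0532,0,0,0,0,-1]

```text
t: 21.22
tcp_pos: [0.5676, -0.2063, 0.2957]
tool_rot: [0.998, 0.064, -0.005, -0.001]
force: [0.9, -0.5, -0.3]
finger_gap: 1.002
gripper_force: 0.0
```

Emit:
apply_moves:
  plan:
    - [-0.0085,0.0266,0.01,0,0,0,-1]
    - [0,0,0.02,0,0,0.15,-1]
    - [0,0,0.03,0,0,0.15,-1]
    - [0,0,0,0,0,0,-1]

```text
t: 21.72
tcp_pos: [0.5609, -0.2313, 0.2337]
tool_rot: [0.996, -0.085, -0.008, -0.001]
force: [-0.9, 0.1, 0.3]
finger_gap: 1.004
gripper_force: 0.0
```

Run:
```python
from h import *
goto([.566,-.232,.122],-.172)
```

```text
t 21.73 tcp [ 0.5609 -0.2313  0.2337] shift mm [  6.9  -0.  111.6] turn [-0.001  0.016  0.001] F [-0.9  0.1  0.3] gap 1.004 grip 0.0
```

Emit:
apply_moves:
  plan:
    - [0.0052,0,0.03,0,0.014,0,-1]
    - [0,0,0.03,0,0,0,-1]
    - [0,0,0.025,0,0,0,-1]
    - [0,0,0.015,0,0,0,-1]
    - [0,0,0,0,0,0,-1]

```text
t: 22.35
tcp_pos: [0.5685, -0.2335, 0.1368]
tool_rot: [0.996, -0.085, 0.002, 0.001]
force: [1.0, -0.2, 0.3]
finger_gap: 0.996
gripper_force: 0.0
```

Run:
```python
from h import *
goto([.566,-.232,.122],-.172)
```

```text
t 22.35 tcp [ 0.5685 -0.2335  0.1368] shift mm [-2.8 -1.  14.8] turn [ 0.002 -0.005  0.001] F [ 1.  -0.2  0.3] gap 0.996 grip 0.0
```

Emit:
apply_moves:
  plan:
    - [-0.0025,-0.001,0.0145,0,-0.003,0,-1]
    - [0,0,0,0,0,0,0.5]
    - [0,0,0,0,0,0,1]
    - [0,0,0,0,0,0,1]
    - [0,0,0,0,0,0,1]
    - [0,0,0,0,0,0,1]
    - [0,0,0,0,0,0,1]

```text
t: 23.22
tcp_pos: [0.5666, -0.2324, 0.1231]
tool_rot: [0.996, -0.086, 0.002, 0.001]
force: [-0.0, 0.4, 0.4]
finger_gap: 0.245
gripper_force: 63.1
```

Run:
```python
from h import *
goto([.566,-.232,.122],-.172)
```

```text
t 23.23 tcp [ 0.5666 -0.2324  0.1231] shift mm [-0.7 -0.3  1.1] turn [ 0.002 -0.003 -0.   ] F [-0.   0.4  0.4] gap 0.245 grip 63.1
```

Emit:
apply_moves:
  plan:
    - [0,0,-0.01,0,0,0,1]
    - [0,0,-0.025,0,0,0,1]
    - [0,0,-0.045,0,0,0,1]
    - [0,0,-0.045,0,0,0,1]
    - [0,0,-0.015,0,0,0,1]

```text
t: 23.85
tcp_pos: [0.5674, -0.2328, 0.2664]
tool_rot: [0.996, -0.086, 0.004, 0.003]
force: [-0.5, -0.5, -1.7]
finger_gap: 0.246
gripper_force: 62.9
```

Emit:
apply_moves:
  plan:
    - [-0.01,-0.0216,0,0,0,0,1]
    - [-0.0199,-0.0433,0,0,0,0,1]
    - [-0.0199,-0.0433,0,0,0,0,1]
    - [-0.0199,-0.0433,0,0,0,0,1]
    - [-0.0199,-0.0433,0,0,0,0,1]
    - [-0.0199,-0.0433,0,0,0,0,1]
    - [-0.0199,-0.0433,0,0,0,0,1]
    - [-0.0199,-0.0433,0,0,0,0,1]

```text
t: 24.85
tcp_pos: [0.4712, 0.1157, 0.2594]
tool_rot: [0.996, -0.086, -0.001, 0.001]
force: [0.8, -0.2, -1.5]
finger_gap: 0.25
gripper_force: 62.6
```

Emit:
apply_moves:
  plan:
    - [-0.0199,-0.0433,0,0,0,0,1]
    - [-0.01,-0.0216,0,0,0,0,1]
    - [0,0,0,0,0,-0.15,1]
    - [0,0,0.02,0,0,-0.15,1]
    - [0,0,0.03,0,0,0,1]
    - [0,0,0.01,0,0,0,1]
    - [0,0,0,0,0,0,1]
    - [0,0,0,0,0,0,1]

```text
t: 25.85
tcp_pos: [0.4568, 0.1826, 0.2019]
tool_rot: [0.998, 0.064, 0.002, 0.001]
force: [-0.3, 0.1, -2.0]
finger_gap: 0.248
gripper_force: 62.6
```

Run:
```python
from h import *
goto([.457,.1828,.1994],.1283)
```

```text
t 25.85 tcp [0.4568 0.1826 0.2019] shift mm [ 0.2 -0.2  2.5] turn [ 0.003 -0.003 -0.   ] F [-0.3  0.1 -2. ] gap 0.248 grip 62.6
```

Emit:
apply_moves:
  plan:
    - [0.004,0,0.002,0,0,0,1]
    - [0.015,0,0,0,0,0,1]
    - [0.015,0,0,0,0,0,1]
    - [0.007,0,0,0,0,0,1]
    - [0.01,0,0,0,0,0,1]
    - [0,0,0,0,0,0,1]

```text
t: 26.6
tcp_pos: [0.508, 0.1889, 0.1994]
tool_rot: [0.998, 0.064, 0.002, 0.002]
force: [-0.6, -0.5, -2.5]
finger_gap: 0.246
gripper_force: 62.6
```

Emit:
apply_moves:
  plan:
    - [0.01,0,0,0,0,0,1]
    - [0.01,0,0,0,0,0,1]
    - [0.01,0,0,0,0,0,1]
    - [0.011,0,0,0,0,0,1]
    - [0,0,0,0,0,0,1]
    - [0,0,0,0,0,0,1]

```text
t: 27.35
tcp_pos: [0.5473, 0.194, 0.1994]
tool_rot: [0.998, 0.064, 0.001, 0.002]
force: [0.2, -0.0, -2.1]
finger_gap: 0.245
gripper_force: 62.6
```

Run:
```python
from h import *
goto([.548,.194,.187],.1283)
```

```text
t 27.35 tcp [0.5473 0.194  0.1994] shift mm [ 0.6  0.1 12.4] turn [ 0.003 -0.001 -0.   ] F [ 0.2 -0.  -2.1] gap 0.245 grip 62.6
```

Emit:
apply_moves:
  plan:
    - [0.001,0,0.004,0,0,0,1]
    - [0,0,0.004,0,0,0,1]
    - [0,0,0.003,0,0,0,1]
    - [0,0,0.001,0,0,0,1]
    - [0,0,0,0,0,0,1]

```text
t: 27.98
tcp_pos: [0.5488, 0.1942, 0.1875]
tool_rot: [0.998, 0.064, 0.001, 0.002]
force: [-1.0, -0.2, -2.0]
finger_gap: 0.252
gripper_force: 62.6
```

Emit:
apply_moves:
  plan:
    - [0,0,0.0006,0,0,0,1]
    - [0,0,0,0,0,0,1]

```text
t: 28.22
tcp_pos: [0.5488, 0.1942, 0.1871]
tool_rot: [0.998, 0.064, 0.001, 0.002]
force: [0.4, -0.2, -2.1]
finger_gap: 0.25
gripper_force: 62.6
```

Emit:
apply_moves:
  plan:
    - [0,0,0.0004,0,0,0,1]
    - [0,0,0,0,0,0,1]

```text
t: 28.48
tcp_pos: [0.5489, 0.1942, 0.1868]
tool_rot: [0.998, 0.064, 0.002, 0.002]
force: [-0.7, -0.3, -0.9]
finger_gap: 0.244
gripper_force: 62.6
```

Emit:
apply_moves:
  plan:
    - [0.004,0,0.0002,0,0,0,1]
    - [0.01,0,0,0,0,0,1]
    - [0.01,0,0,0,0,0,1]
    - [0.012,0,0,0,0,0,1]
    - [0.01,0,0,0,0,0,1]
    - [0.006,0,0,0,0,0,1]
    - [0.003,0,0,0,0,0,1]
    - [0,0,0,0,0,0,1]

```text
t: 29.48
tcp_pos: [0.6038, 0.2012, 0.1866]
tool_rot: [0.998, 0.064, 0.002, 0.002]
force: [1.1, 0.4, -0.3]
finger_gap: 0.249
gripper_force: 62.8
```

Run:
```python
from h import *
B=np.array([.6458,.207,.187]);u=np.array([np.cos(.1283),np.sin(.1283),0])
goto(B-.03*u,.1283)
```

```text
t 29.48 tcp [0.6038 0.2012 0.1866] shift mm [12.4 -0.4 -0.3] turn [ 0.003 -0.004 -0.   ] F [ 1.1  0.4 -0.3] gap 0.249 grip 62.8
```

Emit:
apply_moves:
  plan:
    - [0.001,-0.0004,0,0,0,0,1]
    - [0.001,0,0,0,0,0,1]
    - [0.001,0,0,0,0,0,1]
    - [0.001,0,0,0,0,0,1]
    - [0,0,0,0,0,0,1]

```text
t: 30.1
tcp_pos: [0.6074, 0.2022, 0.1866]
tool_rot: [0.998, 0.064, 0.001, 0.001]
force: [-0.8, -0.6, -1.4]
finger_gap: 0.244
gripper_force: 62.8
```

Emit:
apply_moves:
  plan:
    - [0.001,0,0,0,0,0,1]
    - [0.001,0,0,0,0,0,1]
    - [0.001,0,0,0,0,0,1]

```text
t: 30.48
tcp_pos: [0.6103, 0.2025, 0.1866]
tool_rot: [0.998, 0.064, 0.001, 0.002]
force: [0.3, -1.1, -0.4]
finger_gap: 0.253
gripper_force: 62.8
```

Emit:
apply_moves:
  plan:
    - [0.001,0,0,0,0,0,1]
    - [0.001,0,0,0,0,0,1]

```text
t: 30.72
tcp_pos: [0.6123, 0.2028, 0.1865]
tool_rot: [0.998, 0.064, 0.001, 0.002]
force: [-1.4, 0.0, 0.0]
finger_gap: 0.247
gripper_force: 62.8
```

Emit:
apply_moves:
  plan:
    - [0.001,0,0,0,0,0,1]
    - [0.001,0,0,0,0,0,1]

```text
t: 30.98
tcp_pos: [0.6143, 0.203, 0.1866]
tool_rot: [0.998, 0.064, 0.001, 0.002]
force: [-1.2, 0.7, 0.1]
finger_gap: 0.249
gripper_force: 62.8
```

Emit:
apply_moves:
  plan:
    - [0.001,0,0,0,0,0,1]
    - [0.0005,0,0,0,0,0,1]

```text
t: 31.22
tcp_pos: [0.6156, 0.2032, 0.1865]
tool_rot: [0.998, 0.064, 0.001, 0.002]
force: [-1.5, -0.1, -1.2]
finger_gap: 0.248
gripper_force: 62.8
```

Emit:
apply_moves:
  plan:
    - [0.001,0,0,0,0,0,1]
    - [0.0005,0,0,0,0,0,1]

```text
t: 31.48
tcp_pos: [0.6161, 0.2033, 0.1864]
tool_rot: [0.998, 0.064, 0.0, 0.002]
force: [-3.8, -0.4, 0.6]
finger_gap: 0.247
gripper_force: 62.8
```

Emit:
apply_moves:
  plan:
    - [0.001,0,0,0,0,0,1]
    - [0,0,0,0,0,0,1]

```text
t: 31.72
tcp_pos: [0.6165, 0.2034, 0.1862]
tool_rot: [0.998, 0.064, -0.001, 0.002]
force: [-5.2, -1.0, 1.4]
finger_gap: 0.251
gripper_force: 62.9
```

Emit:
apply_moves:
  plan:
    - [0.0008,0,-0.0004,0,0.002,0,1]
    - [0.0008,0,-0.0003,0,0.002,0,1]
    - [0,0,0,0,0,0,1]

```text
t: 32.1
tcp_pos: [0.6168, 0.2035, 0.1863]
tool_rot: [0.998, 0.064, -0.0, 0.002]
force: [-7.5, -1.5, 1.0]
finger_gap: 0.245
gripper_force: 62.9
```

Emit:
apply_moves:
  plan:
    - [0.0008,0,-0.0003,0,0.002,0,1]
    - [0.0006,0,-0.0002,0,0.001,0,1]
    - [0,0,0,0,0,0,1]

```text
t: 32.48
tcp_pos: [0.617, 0.2035, 0.1864]
tool_rot: [0.998, 0.064, -0.0, 0.002]
force: [-7.3, -0.9, -0.0]
finger_gap: 0.247
gripper_force: 62.9
```

Emit:
apply_moves:
  plan:
    - [0.0008,0,-0.0002,0,0.002,0,1]
    - [0.0008,0,-0.0002,0,0.001,0,1]
    - [0,0,0,0,0,0,1]

```text
t: 32.85
tcp_pos: [0.6173, 0.2036, 0.1864]
tool_rot: [0.998, 0.064, -0.0, 0.002]
force: [-9.0, -1.6, 0.9]
finger_gap: 0.251
gripper_force: 62.9
```

Emit:
apply_moves:
  plan:
    - [0.0004,0,-0.0001,0,0.001,0,1]
    - [0,0,0,0,0,0,1]
    - [0,0,0,0,0,0,1]

```text
t: 33.22
tcp_pos: [0.6173, 0.2036, 0.1863]
tool_rot: [0.998, 0.064, -0.0, 0.002]
force: [-9.9, -1.6, 1.3]
finger_gap: 0.247
gripper_force: 62.9
```

Emit:
apply_moves:
  plan:
    - [0.0008,0,-0.0005,0,0.001,0,1]
    - [0.0005,0,-0.0002,0,0.001,0,1]
    - [0,0,0,0,0,0,1]

```text
t: 33.6
tcp_pos: [0.6176, 0.2036, 0.1865]
tool_rot: [0.998, 0.064, -0.001, 0.002]
force: [-11.9, -2.0, -0.2]
finger_gap: 0.247
gripper_force: 62.9
```

Emit:
apply_moves:
  plan:
    - [0,0,0,0,0,0,1]
    - [0,0,0,0,0,0,1]
    - [0,0,0,0,0,0,1]
    - [0,0,0,0,0,0,1]
    - [0,0,0,0,0,0,1]
    - [0,0,0,0,0,0,1]

```text
t: 34.35
tcp_pos: [0.6176, 0.2036, 0.1865]
tool_rot: [0.998, 0.064, -0.001, 0.002]
force: [-11.8, -2.1, -1.6]
finger_gap: 0.247
gripper_force: 62.9
```

Emit:
apply_moves:
  plan:
    - [-0.0015,0,0.0001,0,-0.002,0,1]
    - [-0.0015,0,0.0002,0,-0.003,0,1]
    - [-0.0012,0,0.0004,0,-0.003,0,1]
    - [-0.001,0,0.0006,0,-0.002,0,1]
    - [0,0,0,0,0,0,1]

```text
t: 34.98
tcp_pos: [0.6171, 0.2035, 0.1867]
tool_rot: [0.998, 0.064, 0.0, 0.002]
force: [-5.6, -0.6, 0.1]
finger_gap: 0.246
gripper_force: 62.8
```

Emit:
apply_moves:
  plan:
    - [-0.0005,0,0.0003,0,0,0,1]
    - [0,0,0,0,0,0,1]

```text
t: 35.22
tcp_pos: [0.617, 0.2035, 0.1866]
tool_rot: [0.998, 0.064, 0.001, 0.002]
force: [-4.7, -0.8, -0.1]
finger_gap: 0.252
gripper_force: 62.8
```

Residual push is light, so I release, rise and head for the orange plate.

Emit:
apply_moves:
  plan:
    - [-0.0006,0,0,0,0,0,1]
    - [0,0,0,0,0,0,0.3]
    - [0,0,0,0,0,0,-0.3]
    - [0,0,0,0,0,0,-1]
    - [0,0,0,0,0,0,-1]

```text
t: 35.85
tcp_pos: [0.6188, 0.2035, 0.1877]
tool_rot: [0.998, 0.064, 0.004, 0.001]
force: [-0.4, -0.3, 0.8]
finger_gap: 0.967
gripper_force: 0.0
```

Emit:
apply_moves:
  plan:
    - [0,0,-0.01,0,0,0,-1]
    - [0,0,-0.03,0,0,0,-1]
    - [0,0,-0.04,0,0,0,-1]
    - [0,0,-0.03,0,0,0,-1]
    - [0,0,0,0,0,0,-1]

```text
t: 36.48
tcp_pos: [0.6194, 0.2042, 0.3015]
tool_rot: [0.998, 0.064, 0.007, 0.001]
force: [-0.2, -0.3, 0.4]
finger_gap: 0.998
gripper_force: 0.0
```

Run:
```python
from h import *
goto([.4378,-.208,.28],.1283)
b=snapshot("side");np.save("pics/s8.npy",b);a=np.load("pics/s7.npy").astype(int);c=b.astype(int)
def cen(im,f):
    m=f(im)
    m[:220]=0;m[350:]=0;m[:,:190]=0;m[:,310:]=0
    ys,xs=np.nonzero(m);return len(xs),xs.mean().round(2),ys.mean().round(2),xs.min(),xs.max(),ys.min(),ys.max()
print("blue before",cen(a,lambda i:i[...,2]>i[...,0]+35));print("blue now",cen(c,lambda i:i[...,2]>i[...,0]+35))
print("yellow",cen(c,lambda i:(i[...,0]>i[...,2]+60)&(i[...,1]>i[...,2]+35)))
y=.1283;u=np.array([np.cos(y),np.sin(y),0]);v=np.array([-u[1],u[0],0])
seat=np.array([.6166,.2034,.153])+.006*u   # yellow plate mid, expected corners
for dy,dz in((.0475,.027),(.0475,-.068),(-.0475,.027),(-.0475,-.068)):print(proj("side",seat+v*dy+[0,0,dz]))
```

```text
t 36.48 tcp [0.6194 0.2042 0.3015] shift mm [-233.   385.6   19.5] turn [ 0.003 -0.014 -0.   ] F [-0.2 -0.3  0.4] gap 0.998 grip 0.0
blue before (364, np.float64(221.18), np.float64(282.19), np.int64(212), np.int64(240), np.int64(220), np.int64(322))
blue now (346, np.float64(220.84), np.float64(284.14), np.int64(212), np.int64(240), np.int64(220), np.int64(322))
yellow (245, np.float64(230.69), np.float64(292.33), np.int64(211), np.int64(246), np.int64(257), np.int64(318))
[229.30674118 290.8704876 ]
[234.45367496 316.66759564]
[244.20965898 254.98905595]
[247.92754808 281.47231398]
```

Emit:
apply_moves:
  plan:
    - [-0.013,0.0214,0,0,-0.005,0,-1]
    - [-0.0259,0.0428,0,0,0,0,-1]
    - [-0.0259,0.0428,0,0,0,0,-1]
    - [-0.0259,0.0428,0,0,0,0,-1]
    - [-0.0259,0.0428,0,0,0,0,-1]
    - [-0.0259,0.0428,0,0,0,0,-1]
    - [-0.0259,0.0428,0,0,0,0,-1]
    - [-0.0259,0.0428,0,0,0,0,-1]

```text
t: 37.52
tcp_pos: [0.4641, -0.1403, 0.297]
tool_rot: [0.998, 0.064, -0.001, 0.001]
force: [-0.0, -0.3, -1.0]
finger_gap: 1.002
gripper_force: 0.0
```

Emit:
apply_moves:
  plan:
    - [-0.0259,0.0428,0,0,0,0,-1]
    - [-0.013,0.0214,0.01,0,0,0,-1]
    - [0,0,0.03,0,0,0.15,-1]
    - [0,0,0.03,0,0,0.15,-1]
    - [0,0,0,0,0,0,-1]
    - [0,0,0,0,0,0,-1]

```text
t: 38.28
tcp_pos: [0.4356, -0.2083, 0.2286]
tool_rot: [0.996, -0.085, 0.001, 0.002]
force: [0.2, 0.3, 0.6]
finger_gap: 0.998
gripper_force: 0.0
```

Run:
```python
from h import *
goto([.4378,-.208,.107],-.172)
```

```text
t 38.27 tcp [ 0.4356 -0.2083  0.2286] shift mm [  2.   -1.  121.6] turn [ 0.003 -0.001  0.002] F [0.2 0.3 0.6] gap 0.998 grip 0.0
```

Emit:
apply_moves:
  plan:
    - [0.0022,-0.0005,0.03,0.003,0,0.002,-1]
    - [0,0,0.035,0,0,0,-1]
    - [0,0,0.03,0,0,0,-1]
    - [0,0,0.016,0,0,0,-1]
    - [0,0,0,0,0,0,-1]

```text
t: 38.9
tcp_pos: [0.4381, -0.2082, 0.1175]
tool_rot: [0.996, -0.086, 0.001, -0.0]
force: [-1.2, 0.7, 0.5]
finger_gap: 1.001
gripper_force: 0.0
```

Run:
```python
from h import *
goto([.4378,-.208,.107],-.172)
```

```text
t 38.9 tcp [ 0.4381 -0.2082  0.1175] shift mm [-0.4 -0.2 10.5] turn [-0.    -0.001 -0.001] F [-1.2  0.7  0.5] gap 1.001 grip 0.0
```

Emit:
apply_moves:
  plan:
    - [0,0,0.0102,0,0,0,-1]
    - [0,0,0,0,0,0,0.5]
    - [0,0,0,0,0,0,1]
    - [0,0,0,0,0,0,1]
    - [0,0,0,0,0,0,1]
    - [0,0,0,0,0,0,1]
    - [0,0,0,0,0,0,1]

```text
t: 39.78
tcp_pos: [0.4379, -0.2082, 0.1074]
tool_rot: [0.996, -0.087, 0.001, 0.0]
force: [-0.5, 1.6, 1.5]
finger_gap: 0.297
gripper_force: 63.8
```

Emit:
apply_moves:
  plan:
    - [0,0,-0.01,0,0,0,1]
    - [0,0,-0.025,0,0,0,1]
    - [0,0,-0.045,0,0,0,1]
    - [0,0,-0.045,0,0,0,1]
    - [0,0,-0.02,0,0,0,1]

```text
t: 40.4
tcp_pos: [0.4384, -0.2088, 0.2553]
tool_rot: [0.996, -0.087, 0.003, 0.001]
force: [0.8, -0.2, -1.7]
finger_gap: 0.291
gripper_force: 63.4
```

Emit:
apply_moves:
  plan:
    - [-0.0027,-0.0216,0,0,0,0,1]
    - [-0.0053,-0.0432,0,0,0,0,1]
    - [-0.0053,-0.0432,0,0,0,0,1]
    - [-0.0053,-0.0432,0,0,0,0,1]
    - [-0.0053,-0.0432,0,0,0,0,1]
    - [-0.0053,-0.0432,0,0,0,0,1]
    - [-0.0053,-0.0432,0,0,0,0,1]
    - [-0.0053,-0.0432,0,0,0,0,1]

```text
t: 41.4
tcp_pos: [0.4542, 0.1191, 0.2526]
tool_rot: [0.996, -0.087, 0.001, 0.0]
force: [0.7, -0.7, -2.4]
finger_gap: 0.294
gripper_force: 63.2
```

Emit:
apply_moves:
  plan:
    - [-0.0053,-0.0432,0,0,0,0,1]
    - [-0.0027,-0.0216,0,0,0,0,1]
    - [0,0,0,0,0,-0.15,1]
    - [0,0,0.01,0,0,-0.15,1]
    - [0,0,0.025,0,0,0,1]
    - [0,0,0.01,0,0,0,1]
    - [0,0,0,0,0,0,1]
    - [0,0,0,0,0,0,1]

```text
t: 42.4
tcp_pos: [0.4585, 0.183, 0.2079]
tool_rot: [0.998, 0.063, 0.001, 0.0]
force: [0.0, 0.1, -0.4]
finger_gap: 0.293
gripper_force: 63.3
```

Run:
```python
from h import *
goto([.457,.1828,.199],.1283)
```

```text
t 42.4 tcp [0.4585 0.183  0.2079] shift mm [-1.6  0.   8.9] turn [ 0.    -0.003 -0.003] F [ 0.   0.1 -0.4] gap 0.293 grip 63.3
```

Emit:
apply_moves:
  plan:
    - [0.002,0,0.006,0,-0.002,-0.003,1]
    - [0.012,0,0.003,0,0,0,1]
    - [0.015,0,0,0,0,0,1]
    - [0.01,0,0,0,0,0,1]
    - [0.01,0,0,0,0,0,1]
    - [0,0,0,0,0,0,1]

```text
t: 43.15
tcp_pos: [0.5076, 0.1893, 0.1981]
tool_rot: [0.998, 0.064, 0.0, 0.0]
force: [0.0, 0.6, -2.2]
finger_gap: 0.292
gripper_force: 63.3
```

Emit:
apply_moves:
  plan:
    - [0.01,0,0,0,0,0,1]
    - [0.01,0,0,0,0,0,1]
    - [0.01,0,0,0,0,0,1]
    - [0.011,0,0,0,0,0,1]
    - [0,0,0,0,0,0,1]
    - [0,0,0,0,0,0,1]

```text
t: 43.9
tcp_pos: [0.5468, 0.1945, 0.1979]
tool_rot: [0.998, 0.064, -0.001, 0.0]
force: [0.6, 0.4, -1.3]
finger_gap: 0.29
gripper_force: 63.2
```

Run:
```python
from h import *
goto([.548,.194,.1863],.1283)
```

```text
t 43.9 tcp [0.5468 0.1945 0.1979] shift mm [ 1.1  0.7 11.6] turn [0.    0.002 0.   ] F [ 0.6  0.4 -1.3] gap 0.29 grip 63.2
```

Emit:
apply_moves:
  plan:
    - [0.001,0.0006,0.004,0,0.001,0,1]
    - [0,0,0.004,0,0,0,1]
    - [0,0,0.0025,0,0,0,1]
    - [0,0,0.001,0,0,0,1]
    - [0,0,0,0,0,0,1]

```text
t: 44.52
tcp_pos: [0.5483, 0.1941, 0.1866]
tool_rot: [0.998, 0.064, 0.0, 0.0]
force: [0.4, 0.1, -2.1]
finger_gap: 0.296
gripper_force: 63.2
```

Emit:
apply_moves:
  plan:
    - [0,0,0.0004,0,0,0,1]
    - [0,0,0,0,0,0,1]

```text
t: 44.78
tcp_pos: [0.5483, 0.1941, 0.1863]
tool_rot: [0.998, 0.064, 0.0, 0.0]
force: [-0.1, -0.2, -2.5]
finger_gap: 0.294
gripper_force: 63.2
```

Emit:
apply_moves:
  plan:
    - [0,0,0.0003,0,0,0,1]
    - [0,0,0,0,0,0,1]

```text
t: 45.02
tcp_pos: [0.5483, 0.1941, 0.186]
tool_rot: [0.998, 0.064, 0.0, 0.0]
force: [-0.1, 1.0, -1.1]
finger_gap: 0.296
gripper_force: 63.2
```

Emit:
apply_moves:
  plan:
    - [0,0,0.0004,0,0,0,1]
    - [0,0,0,0,0,0,1]

```text
t: 45.28
tcp_pos: [0.5483, 0.1941, 0.1856]
tool_rot: [0.998, 0.064, 0.0, 0.0]
force: [-0.1, -0.2, -0.4]
finger_gap: 0.298
gripper_force: 63.3
```

Emit:
apply_moves:
  plan:
    - [0,0,0.0004,0,0,0,1]
    - [0,0,0,0,0,0,1]

```text
t: 45.52
tcp_pos: [0.5484, 0.1941, 0.1854]
tool_rot: [0.998, 0.064, 0.0, 0.0]
force: [-1.8, 0.2, 1.2]
finger_gap: 0.293
gripper_force: 63.4
```

Emit:
apply_moves:
  plan:
    - [0.004,0,0,0,0,0,1]
    - [0.008,0,0,0,0,0,1]
    - [0.008,0,0,0,0,0,1]
    - [0.005,0,0,0,0,0,1]
    - [0.002,0,0,0,0,0,1]
    - [0,0,0,0,0,0,1]

```text
t: 46.28
tcp_pos: [0.5755, 0.1976, 0.1852]
tool_rot: [0.998, 0.064, 0.001, 0.0]
force: [-0.9, -0.2, 1.4]
finger_gap: 0.298
gripper_force: 63.6
```

Emit:
apply_moves:
  plan:
    - [0.001,-0.0003,-0.0003,0,0,0,1]
    - [0.001,0,0,0,0,0,1]
    - [0.001,0,0,0,0,0,1]
    - [0.001,0,0,0,0,0,1]

```text
t: 46.78
tcp_pos: [0.579, 0.1985, 0.1854]
tool_rot: [0.998, 0.064, 0.0, 0.0]
force: [-1.5, 0.5, -0.2]
finger_gap: 0.294
gripper_force: 63.6
```

Emit:
apply_moves:
  plan:
    - [0.001,0,0,0,0,0,1]
    - [0.001,0,0,0,0,0,1]

```text
t: 47.02
tcp_pos: [0.5811, 0.1986, 0.1854]
tool_rot: [0.998, 0.064, 0.0, 0.0]
force: [-0.6, 0.6, -0.2]
finger_gap: 0.295
gripper_force: 63.6
```

Emit:
apply_moves:
  plan:
    - [0.001,0,0,0,0,0,1]
    - [0.001,0,0,0,0,0,1]

```text
t: 47.28
tcp_pos: [0.583, 0.1989, 0.1855]
tool_rot: [0.998, 0.064, 0.0, 0.0]
force: [-0.3, -0.6, -0.6]
finger_gap: 0.299
gripper_force: 63.6
```

Emit:
apply_moves:
  plan:
    - [0.001,0,0,0,0,0,1]
    - [0.001,0,0,0,0,0,1]

```text
t: 47.52
tcp_pos: [0.585, 0.1992, 0.1854]
tool_rot: [0.998, 0.064, 0.0, 0.0]
force: [-2.0, -0.1, 0.1]
finger_gap: 0.291
gripper_force: 63.6
```

Past the recess edge with no block, so I continue to the seat and push.

Emit:
apply_moves:
  plan:
    - [0.001,0,0,0,0,0,1]
    - [0.0005,0,0,0,0,0,1]

```text
t: 47.78
tcp_pos: [0.5853, 0.1992, 0.1852]
tool_rot: [0.998, 0.064, -0.001, 0.0]
force: [-4.5, -0.2, 0.4]
finger_gap: 0.295
gripper_force: 63.6
```

Emit:
apply_moves:
  plan:
    - [0.001,0,-0.0001,0,0,0,1]
    - [0.0005,0,-0.0001,0,0,0,1]
    - [0,0,0,0,0,0,1]

```text
t: 48.15
tcp_pos: [0.5856, 0.1993, 0.1851]
tool_rot: [0.998, 0.065, -0.003, 0.0]
force: [-6.8, -1.5, 1.2]
finger_gap: 0.296
gripper_force: 63.6
```

Emit:
apply_moves:
  plan:
    - [0.0008,0,-0.0002,0,0.001,0,1]
    - [0.0008,0,-0.0002,0,0.001,0,1]
    - [0,0,0,0,0,0,1]

```text
t: 48.52
tcp_pos: [0.586, 0.1995, 0.1851]
tool_rot: [0.998, 0.065, -0.003, 0.0]
force: [-7.7, -1.1, 1.4]
finger_gap: 0.298
gripper_force: 63.6
```

Emit:
apply_moves:
  plan:
    - [0.0008,0,-0.0004,0,0.003,0,1]
    - [0.0008,0,-0.0003,0,0.002,0,1]
    - [0,0,0,0,0,0,1]

```text
t: 48.9
tcp_pos: [0.5862, 0.1995, 0.1852]
tool_rot: [0.998, 0.065, -0.002, 0.0]
force: [-9.2, -1.1, 0.5]
finger_gap: 0.295
gripper_force: 63.6
```

Emit:
apply_moves:
  plan:
    - [0.0006,0,-0.0003,0,0.001,0,1]
    - [0,0,-0.0001,0,0,0,1]
    - [0,0,0,0,0,0,1]

```text
t: 49.28
tcp_pos: [0.5863, 0.1996, 0.1853]
tool_rot: [0.998, 0.065, -0.002, 0.0]
force: [-9.3, -1.2, 0.2]
finger_gap: 0.3
gripper_force: 63.6
```

Emit:
apply_moves:
  plan:
    - [0.0009,0,-0.0003,0,0.001,0,1]
    - [0.0006,0,-0.0002,0,0.001,0,1]
    - [0,0,0,0,0,0,1]

```text
t: 49.65
tcp_pos: [0.5866, 0.1997, 0.1854]
tool_rot: [0.998, 0.065, -0.003, 0.0]
force: [-10.9, -1.3, 0.5]
finger_gap: 0.298
gripper_force: 63.6
```

Emit:
apply_moves:
  plan:
    - [0,0,0,0,0,0,1]
    - [0,0,0,0,0,0,1]
    - [0,0,0,0,0,0,1]
    - [0,0,0,0,0,0,1]
    - [0,0,0,0,0,0,1]
    - [0,0,0,0,0,0,1]

```text
t: 50.4
tcp_pos: [0.5866, 0.1996, 0.1854]
tool_rot: [0.998, 0.065, -0.003, 0.0]
force: [-11.3, -1.4, 1.3]
finger_gap: 0.297
gripper_force: 63.6
```

Emit:
apply_moves:
  plan:
    - [-0.0015,0,0.0001,0,-0.002,0,1]
    - [-0.0015,0,0.0002,0,-0.003,0,1]
    - [-0.0012,0,0.0003,0,-0.003,0,1]
    - [-0.001,0,0.0003,0,-0.002,0,1]
    - [-0.0008,0,0.0002,0,0,0,1]
    - [0,0,0,0,0,0,1]

```text
t: 51.15
tcp_pos: [0.5862, 0.1995, 0.186]
tool_rot: [0.998, 0.064, -0.001, 0.0]
force: [-5.2, 1.1, -1.5]
finger_gap: 0.296
gripper_force: 63.3
```

Emit:
apply_moves:
  plan:
    - [0,0,0,0,0,0,0.3]
    - [0,0,0,0,0,0,-0.3]
    - [0,0,0,0,0,0,-1]
    - [0,0,0,0,0,0,-1]

```text
t: 51.65
tcp_pos: [0.588, 0.1994, 0.187]
tool_rot: [0.998, 0.064, 0.001, 0.0]
force: [-0.3, 0.1, 0.4]
finger_gap: 0.96
gripper_force: 0.0
```

Emit:
apply_moves:
  plan:
    - [0,0,-0.01,0,0,0,-1]
    - [0,0,-0.03,0,0,0,-1]
    - [0,0,-0.04,0,0,0,-1]
    - [0,0,-0.04,0,0,0,-1]
    - [-0.03,0,-0.03,0,0,0,-1]
    - [0,0,0,0,0,0,-1]

```text
t: 52.4
tcp_pos: [0.5575, 0.196, 0.3405]
tool_rot: [0.998, 0.065, 0.004, -0.0]
force: [1.1, 0.0, 0.4]
finger_gap: 1.001
gripper_force: 0.0
```

Run:
```python
from h import *
goto([.5,.19,.3],.1283)
b=snapshot("side");np.save("pics/s9.npy",b);c=b.astype(int);a=np.load("pics/s8.npy").astype(int)
def cen(im,f):
    m=f(im);m[:235]=0;m[350:]=0;m[:,:214]=0;m[:,310:]=0
    n,l,st,ce=cv2.connectedComponentsWithStats(m.astype(np.uint8));k=1+st[1:,4].argmax();return st[k].tolist(),ce[k].round(2)
print("blue",cen(a,lambda i:i[...,2]>i[...,0]+35),cen(c,lambda i:i[...,2]>i[...,0]+35))
Y=lambda i:(i[...,0]>i[...,2]+60)&(i[...,1]>i[...,2]+45)&(i[...,1]>.6*i[...,0])
print("yellow",cen(a,Y),cen(c,Y))
print("orange",cen(c,lambda i:(i[...,0]>i[...,2]+60)&(i[...,1]<.6*i[...,0])))
y=.1283;u=np.array([np.cos(y),np.sin(y),0]);v=np.array([-u[1],u[0],0])
for n,P,h,w in(("yellow",[.6166,.2034,.153],.068,.0475),("orange",[.5868,.1996,.153],.053,.04)):
    s=np.array(P)+.006*u
    print(n,[proj("side",s+v*dy+u*dx+[0,0,dz]).round(1).tolist() for dx in(-.006,.006) for dy,dz in((w,.027),(w,-h))])
```

```text
t 52.4 tcp [0.5575 0.196  0.3405] shift mm [-58.1  -1.5  40.1] turn [ 0.    -0.007  0.001] F [1.1 0.  0.4] gap 1.001 grip 0.0
blue ([214, 273, 11, 50, 263], array([218.22, 296.02])) ([214, 273, 12, 50, 257], array([218.27, 295.64]))
yellow ([228, 277, 11, 42, 212], array([232.33, 295.19])) ([228, 277, 11, 42, 198], array([232.33, 294.78]))
orange ([243, 280, 9, 35, 193], array([247.05, 295.98]))
yellow [[232.2, 291.4], [237.1, 317.2], [226.5, 290.3], [231.8, 316.1]]
orange [[247.7, 291.3], [250.9, 313.3], [242.0, 290.1], [245.5, 312.1]]
```

Emit:
apply_moves:
  plan:
    - [0,0,0,0,0,0,-1]
    - [0,0,0,0,0,0,-1]
    - [0,0,0,0,0,0,-1]
    - [0,0,0,0,0,0,-1]

```text
t: 52.95
tcp_pos: [0.5575, 0.1956, 0.3359]
tool_rot: [0.998, 0.064, -0.0, 0.0]
force: [-0.1, 0.8, -0.0]
finger_gap: 0.996
gripper_force: 0.0
```

Run:
```python
from h import *
b=snapshot("side").astype(int);a=np.load("pics/s9.npy").astype(int);o=np.load("pics/side0.npy").astype(int)
d=np.abs(b-a).sum(2)
print("change since release",d[225:350,185:310].max(),(d[225:350,185:310]>60).sum())
for n,(x,y,w,h) in dict(jar=(220,205,28,36),wash=(318,122,30,50),beaker=(225,380,42,40)).items():print(n,np.abs(b-o)[y:y+h,x:x+w].sum(2).max())
t=snapshot("top");c=t.astype(int)
B=np.array([.5017,.1882,.153]);u=np.array([np.cos(.1283),np.sin(.1283),0])
r=sign_off();print(r)
```

```text
change since release 301 55
jar 353
wash 381
beaker 52
the job is handed in; nothing more can be done
None
```

The blue, yellow and orange plates hang nested on the hook in that order, each pressed home at about 10 N, let go, and handed in at about 53 s; the last image check was inconclusive: pixels near the hook, jar and wash bottle changed (possibly just the arm in view), and I did not look into it.

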